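# Set out a microscopy place: chart on its leg, borers in their clips, ring the bell

### The arm

A 6-joint arm with a two-finger parallel gripper is mounted at the origin on the work surface. World frame = base frame: x ahead of the robot, y to its left, z up, the work surface at z = 0. Lengths are in m, angles in rad, forces in N, time in s.
With the tool pointing down it reaches from about 0.3 to 0.775 m from the base axis. Payload 14.6 kg.
Tool frame: the origin (TCP) lies at the very end of the fingers, on their centre line; the grasp point (between the pads) lies 19 mm behind it; z points along the fingers, y is the line along which they close (so a half turn about z gives the same grasp; the last joint's range is limited). The gripper opens to 94 mm and grips with 3 to 60 N. Pads are 16 mm wide; open, the fingers measure 119 mm over their backs; the gripper's body (75 mm by 177 mm) begins 78 mm behind the grasp point.
Start: joints at [-1.391, 0.3, 1.521, -0, 1.321, -0.067], TCP at [0.134, -0.533, 0.205] pointing down, gripper open.
Joint ranges: [-3.03, 3.03], [-0.79, 2.21], [0.23, 2.52], [-1.04, 4.18], [0, 3.07], [-2.55, 2.55]. Speed limits (rad/s): [2.22, 2.22, 2.57, 3.14, 3.14, 3.14].

### API

Orientations are given as [roll, pitch, yaw] about the fixed x, y, z axes, in that order (R = Rz(yaw) Ry(pitch) Rx(roll)).
In Python, from station import ctrl gives the robot as it stands.
- The arm moves only by the shell command python3 -m pendant 'ROWS' [OPENING] [FORCE]. ROWS is JSON, a list of rows, each a list of 2 entries, a list of its own where there are three numbers: the shift along the world's x, y, z in cm, then the turn about the world's z in rad. A call has 1 to 20 rows; each row shifts and turns the commanded pose from where the row before left it; what a row does not reach is not made up. A row lasts 1/12 s, in which the tool goes at most 41.7 mm and 7.16 degrees, less where a joint would pass 70% of its speed; a pose out of reach is approached as far as the arm can. A call is refused whole if a number of a shift passes 4.17 or a number of a turn 0.125, either way. A call with a gripper value outside its range is refused whole. OPENING is the opening, from 0 (shut) to 1 (fully open), set as the call begins (- or left out, the last holds). The fingers move at their own pace and stop on an object; FORCE is the grip in N (left out, the last holds). Time passes only in rows, so rows that do not move let the fingers close. It gives the time, the measured TCP pose, the force, the opening and the grip force at its end, in the units of the state.
- ctrl.get_obs(): the state, without advancing time (a new reading comes with each control period).
- ctrl.camera(name): name is "scene" or "top"; returns a dict with "color" (384x512x3 uint8, red, green, blue), "intrinsics" (3x3 intrinsics, pixels), "camera_from_world" (4x4, takes a point from world to camera coordinates). Camera axes: x right, y down, z forward; pixel columns grow to the right and rows downward; lengths in m; the calibration is good to about 2 mm. A picture is of the moment at which its call begins. There is no depth.
- ctrl.hand_in(): hands the job in; it is judged then, once.
The state is a dict: "time_s": time; "qpos": joint angles; "joint_vel": joint speeds; "tau": joint torques, N m; "ee_pos": TCP position; "eef_rot": TCP orientation; "force": force on the tool from outside, world axes, zero at the start; "moment": the same for the moment, N m; "grip_width": finger opening in m; "grip_force": force on a finger pad.
Only numpy, scipy, OpenCV 4.12 (cv2) and the standard library are available. Lean on these libraries where they do the work, as an engineer would, in place of code of your own. Each camera call takes 0.05 s, during which the arm holds its last target. There are 200 camera calls.

### The job

Get this microscopy place ready for the next group: swing the prop leg of the reference chart fully out and stand the chart upright on it, square and well inside the rubber mat, with its picture face towards the students' green chairs and its leg on the robot's side. Also see that every cork borer lying on the bench is clicked fully home in the clip of its own size on the rail, thinnest at the left (+y) end, with all the T-handles on the robot's side. When all of that is in place, press the desk bell's plunger right down to call the group, leaving the glassware and everything else where it is; do not let the chart fall.

Things in the scene. Friction and masses are not known exactly. Their poses are not given: they have to be found in the camera images.
- chart: Framed chart 150 wide, 200 tall, 8 mm thick, 0.3 kg, pictures on its face, black prop leg on its back. Origin: middle of the bottom edge, mid-thickness; z up the panel, x straight out of the face, y along its width. Starts leaning 22 deg, face in, on the cabinet's back, leg folded, back to the robot, top 85 mm clear above the cabinet. On its open leg it leans back (z towards the leg) 20 deg.
- leg (a joint): Opening angle of the prop leg, rad: 0 folded flat along the back, 0.70 fully out at its stop. The hinge is stiff (0.04 N m) and stays where it is left. The hinge line is parallel to the chart's y; opening swings the foot out from the back.
- leg_hinge (a point): On the chart: the leg's hinge line, at x = -12 mm, z = 135 mm in the chart's frame. The leg is a bar 22 mm wide, 10 mm thick and 130 mm long; folded, it hangs from the hinge down the middle of the back, its faces 3 and 13 mm from the back of the panel.
- leg_foot (a point): On the leg: the middle of the edge of its foot that is nearer the panel, 130 mm from the hinge; with the leg fully out it and the chart's bottom edge carry the chart, about 94 mm apart.
- slide_cabinet: White slide cabinet, fixed, 130 mm deep (x), 160 mm wide (y), 105 mm high. Origin: centre of its underside; its -x face is the plain back that the chart leans on.
- bench_mat: Dark rubber mat, fixed flat on the bench, 160 mm (x) by 190 mm (y), 3 mm thick. Origin: centre of its underside; x points to the students' side (green chairs, away from the robot).
- clip_rail: Fixed rail 262 mm long (y): two beams along y (tops at z 30 mm, 42 mm open between) with 5 double spring clips, mouths up. Origin: centre underneath; x away from the robot. A borer lies along x. Clip centres: x 0, z 45 (axis of a seated borer), y +104, 52, 0, -52, -104 mm for borers 1 to 5. Jaws at x = +-26 mm, 8 long, gap 3 mm under the tube; 10 N down snaps it in; on top of them it is 8 mm high.
- borer1: Cork borer 1 of 5 by size (thinnest): steel tube 8 mm across and 94 mm long with a T-bar handle, lying on the bench; may be absent. Origin: on the tube's axis, the bare middle, to grip, 54 mm from the handle end and 40 mm from the cutting end; x points to the cutting end. Belongs in clip 1 of the rail.
- handle1 (a point): On borer 1: middle of its T-bar handle, a round bar 8 mm thick and 44 mm long across the tube, at x = -48 mm.
- borer2: Cork borer 2 of 5 by size: steel tube 11 mm across and 100 mm long with a T-bar handle, lying on the bench; may be absent. Origin: on the tube's axis, the bare middle, to grip, 54 mm from the handle end and 46 mm from the cutting end; x points to the cutting end. Belongs in clip 2 of the rail.
- handle2 (a point): On borer 2: middle of its T-bar handle, a round bar 11 mm thick and 44 mm long across the tube, at x = -48 mm.
- borer3: Cork borer 3 of 5 by size: steel tube 14 mm across and 106 mm long with a T-bar handle, lying on the bench; may be absent. Origin: on the tube's axis, the bare middle, to grip, 54 mm from the handle end and 52 mm from the cutting end; x points to the cutting end. Belongs in clip 3 of the rail.
- handle3 (a point): On borer 3: middle of its T-bar handle, a round bar 14 mm thick and 44 mm long across the tube, at x = -48 mm.
- borer4: Cork borer 4 of 5 by size: steel tube 17 mm across and 112 mm long with a T-bar handle, lying on the bench; may be absent. Origin: on the tube's axis, the bare middle, to grip, 54 mm from the handle end and 58 mm from the cutting end; x points to the cutting end. Belongs in clip 4 of the rail.
- handle4 (a point): On borer 4: middle of its T-bar handle, a round bar 14 mm thick and 44 mm long across the tube, at x = -48 mm.
- borer5: Cork borer 5 of 5 by size (thickest): steel tube 20 mm across and 118 mm long with a T-bar handle, lying on the bench; may be absent. Origin: on the tube's axis, the bare middle, to grip, 54 mm from the handle end and 64 mm from the cutting end; x points to the cutting end. Belongs in clip 5 of the rail.
- handle5 (a point): On borer 5: middle of its T-bar handle, a round bar 14 mm thick and 44 mm long across the tube, at x = -48 mm.
- beaker: Glass beaker, 68 mm wide, 85 mm tall. A bystander: leave it. Origin: centre of its underside.
- dropper_bottle: Small glass dropper bottle, 38 mm wide, 93 mm tall. A bystander: leave it. Origin: centre of its underside.
- petri_dish: Clear petri dish, 90 mm wide, 15 mm high. A bystander: leave it. Origin: centre of its underside.
- foam_block: White foam block 36 x 32 x 26 mm. A bystander: leave it. Origin: centre of its underside.
- bell_plunger (a joint): Travel of the spring plunger on top of the desk bell (a steel dome 66 mm wide on a black foot, fixed to the bench): 0 up, 0.006 m fully down at its stop; 1.2 N to start, 5 N fully down; springs back.
- plunger_top (a point): Centre of the top of the bell's plunger head, a round button 15 mm wide, 55 mm above the bench when up; the dome's crown is 42 mm above the bench. Goes down with the plunger.
Mind the look-alikes: they are no part of the job. What is shaped like the chart but purple is not meant. Leave any blue look-alike of the borer4 alone.

How it is judged:
By the outcome, as a careful person would: the job done as asked, in the order asked, and still so for the second after the job is handed in, with the robot touching nothing.
Of borer1, borer2, borer3, borer4, borer5 only 3 to 5 are there at a start; the rules pass over those that are not, and their reading is None.
At some moment in a run one of borer1, borer2, borer3, borer4, borer5 may be knocked a few centimetres aside while the robot is not near it.
It also fails if it takes over 210 s, if anything falls off the work surface, if the arm or the gripper's body presses on something with over 40 N, if the wrist force passes 120 N, or if a joint passes its speed limit or range.

## Working session

There is one attempt and no reset: what is moved stays moved. The work goes in short steps, Python scripts to look and compute and a shell command to move; the robot and the scene stay as the last step left them, time stands still between calls to the robot, and variables do not carry over. Pictures are saved under pics/ and viewed, at most 14 in all, crops included, and the job is handed in when it is done.

```bash
ls; mkdir -p pics; cat > h.py <<'E'
import numpy as np, cv2
from station import ctrl
def cam(n,save=None):
    c=ctrl.camera(n)
    if save: cv2.imwrite('pics/'+save,cv2.cvtColor(c['color'],cv2.COLOR_RGB2BGR))
    return c
def ray(c,u,v):
    M=np.array(c['camera_from_world']);K=np.array(c['intrinsics'])
    R=M[:3,:3];o=-R.T@M[:3,3]
    return o,R.T@np.linalg.inv(K)@np.array([u,v,1.])
def onz(c,u,v,z=0.):
    o,d=ray(c,u,v);return o+d*(z-o[2])/d[2]
def proj(c,p):
    M=np.array(c['camera_from_world']);q=np.array(c['intrinsics'])@(M[:3,:3]@np.array(p)+M[:3,3]);return q[:2]/q[2]
E
python3 - <<'E'
from h import *
import numpy as np
for n in('scene','top'):
    c=cam(n,n+'0.png'); o,d=ray(c,256,192); print(n,o,d)
    big=cv2.resize(cv2.imread(f'pics/{n}0.png'),(800,600),interpolation=cv2.INTER_CUBIC); cv2.imwrite(f'pics/{n}0b.png',big)
    np.savez(f'{n}0.npz',**c)
print(ctrl.get_obs())
E
```

```text
pics
scene [0.97370475 0.52772007 1.01646589] [-0.40439419 -0.52386256 -0.74969814]
top [ 0.36699105 -0.12852221  1.36171072] [ 0.06555036  0.01744121 -0.99824302]
{'time_s': 0.1, 'qpos': array([-1.39058615e+00,  3.00408231e-01,  1.52150272e+00,  1.12586763e-05,
        1.32069397e+00, -6.66195622e-02]), 'joint_vel': array([-0.00064631, -0.00146552, -0.00107439,  0.00021259,  0.00080314,
       -0.00052709]), 'tau': array([ 2.07004960e-03, -5.32642722e+01, -3.53283191e+01,  7.09267915e-02,
        2.35034258e-02, -7.09016649e-05]), 'ee_pos': array([ 0.13433081, -0.53310897,  0.20495396]), 'eef_rot': array([-3.14058336e+00, -7.82681349e-05,  2.46826906e-01]), 'force': array([-0.39218635,  0.99571881, -0.21557925]), 'moment': array([-0.00312333, -0.00992931,  0.0204025 ]), 'grip_force': 0.0, 'grip_width': 0.09390323567958972}
```

View pics/top0b.png

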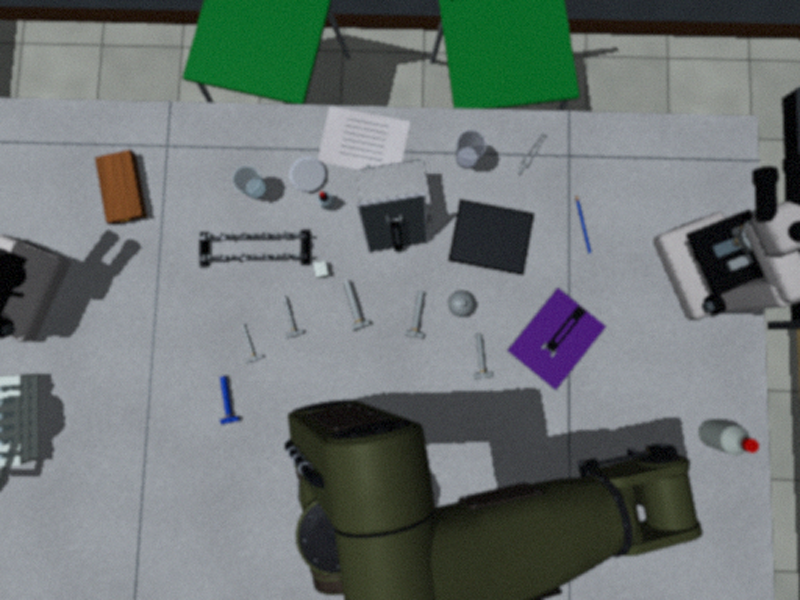

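View pics/scene0b.png

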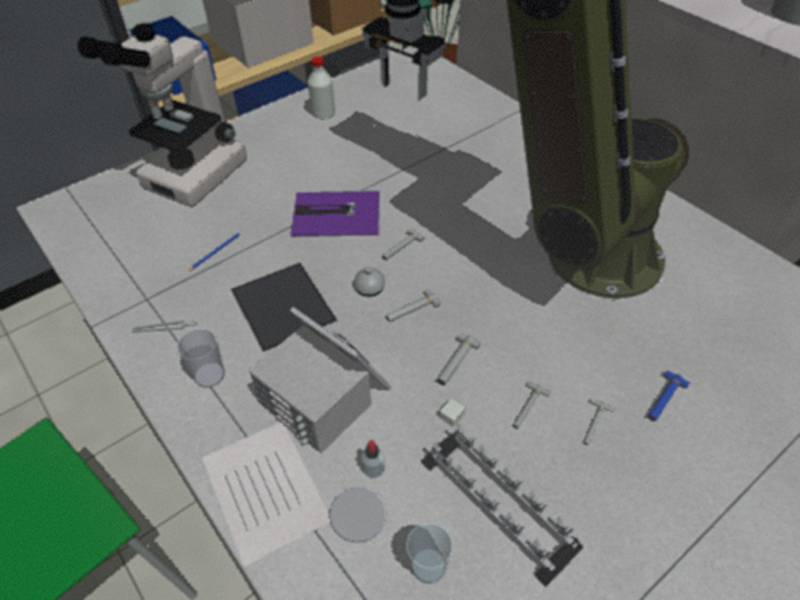

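Top view (800-px picture): 5 steel borers at (253,343), (293,318), (356,305), (417,315) and (482,356). The grey chart with its black leg is at (393,225), the cabinet at (392,185), the mat at (492,237), the rail from (200,248) to (312,248), and the bell at (461,303).

Candidates that could be mistaken:
- **Chart:** the real one is the grey panel at (393,225). The purple panel at (556,338) is the decoy.
- **Borer 4:** one of the steel borers. The blue tool at (230,400) is the decoy.

I'll check the choice in a close crop and measure.

```bash
python3 - <<'E'
from h import *
c=dict(np.load('top0.npz')); im=c['color']
crop=cv2.cvtColor(im[95:250,120:350],cv2.COLOR_RGB2BGR)
cv2.imwrite('pics/crop0.png',cv2.resize(crop,None,fx=3.45,fy=3.45,interpolation=cv2.INTER_CUBIC))
g=im.astype(float).mean(2)
for n,(u,v) in dict(b1=(162,220),b2=(187,203),b3=(228,195),b4=(267,201),b5=(308,228),mat=(315,152),raL=(131,159),raR=(196,158),cab=(251,120),bell=(295,194),base=(236,320)).items():
    print(n,onz(c,u,v).round(3))
hsv=cv2.cvtColor(im,cv2.COLOR_RGB2HSV)
print(im[195,228],im[185,210],im[152,315],im[140,250],im[159,131], im[116,251])
E
```

```text
b1 [0.339 0.253 0.   ]
b2 [0.406 0.16  0.   ]
b3 [0.442 0.003 0.   ]
b4 [ 0.423 -0.148  0.   ]
b5 [ 0.325 -0.307  0.   ]
mat [ 0.619 -0.33   0.   ]
raL [0.572 0.387 0.   ]
raR [0.583 0.133 0.   ]
cab [ 0.74  -0.077  0.   ]
bell [ 0.453 -0.255  0.   ]
base [-0.023 -0.044  0.   ]
[85 93 99] [146 150 158] [35 37 38] [44 48 50] [7 8 6] [149 151 158]
```

View pics/crop0.png

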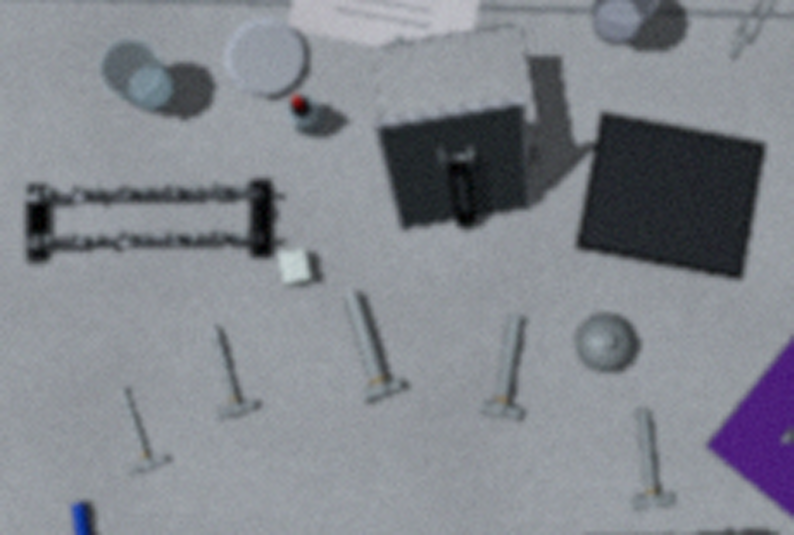

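```bash
python3 - <<'E'
from h import *
c=dict(np.load('top0.npz')); s=dict(np.load('scene0.npz'))
f=3.45
T=dict(a=((149,463),(127,388)),b=((239,409),(219,325)),c=((385,391),(353,291)),d=((505,407),(518,316)),e=((655,499),(644,408)))
for n,(h,t) in T.items():
    z=.008
    H=onz(c,120+h[0]/f,95+h[1]/f,z)[:2];P=onz(c,120+t[0]/f,95+t[1]/f,z)[:2]
    d=P-H;L=np.hypot(*d);d/=L
    print(n,'len',L.round(4),'orig',(H+.048*d).round(4),'phi',np.arctan2(d[1],d[0]).round(3),'scene px',proj(s,[*H,z]).round(1),proj(s,[*P,z]).round(1))
A=cv2.resize(c['color'][140:180,122:206],None,fx=9.4,fy=9.4,interpolation=cv2.INTER_CUBIC)[:300,:790]
A=cv2.resize(c['color'][143:175,122:206],None,fx=9.4,fy=9.4,interpolation=cv2.INTER_CUBIC)
B=cv2.resize(s['color'][268:378,262:380],None,fx=2.6,fy=2.6,interpolation=cv2.INTER_CUBIC)
D=cv2.resize(s['color'][190:270,150:262],None,fx=3.6,fy=3.6,interpolation=cv2.INTER_CUBIC)
W=np.zeros((600,800,3),np.uint8);W[:A.shape[0],:A.shape[1]]=A;y=A.shape[0];W[y:y+B.shape[0],:B.shape[1]]=B;
D=D[:600-y];W[y:y+D.shape[0],800-D.shape[1]:]=D
print(A.shape,B.shape,D.shape)
cv2.imwrite('pics/comp0.png',cv2.cvtColor(W,cv2.COLOR_RGB2BGR))
E
```

```text
a len 0.0867 orig [0.3494 0.26  ] phi 0.341 scene px [384.4 257.8] [372.9 281.2]
b len 0.0963 orig [0.4124 0.1608] phi 0.282 scene px [343.8 247.1] [327.5 271.2]
c len 0.1172 orig [0.4359 0.0028] phi 0.346 scene px [299.5 217.1] [280.6 244.5]
d len 0.1019 orig [ 0.4246 -0.1523] phi -0.116 scene px [274.6 189.7] [247.6 202.7]
e len 0.0999 orig [ 0.3289 -0.3072] phi 0.136 scene px [264.7 149.5] [244.8 164.2]
(301, 790, 3) (286, 307, 3) (288, 403, 3)
```

View pics/comp0.png

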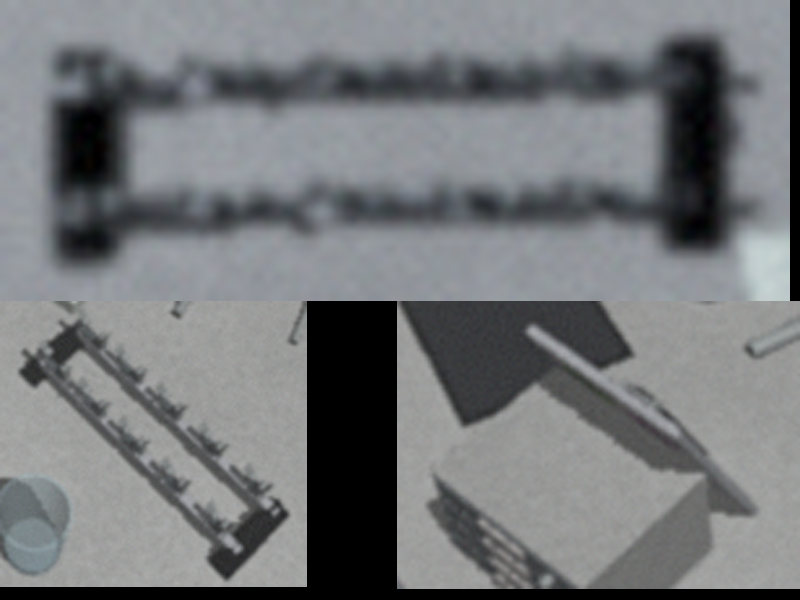

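```bash
python3 - <<'E'
from h import *
c=dict(np.load('top0.npz')); s=dict(np.load('scene0.npz'))
px=lambda u,v:(122+u/9.4-.5+.5/9.4,143+v/9.4-.5+.5/9.4)
z=.025
L=onz(c,*px(52,155),z);R=onz(c,*px(728,143),z);C=(L+R)/2;d=(L-R)[:2];print(L,R,np.hypot(*d))
psi=np.arctan2(d[1],d[0])-np.pi/2; print('C',C,'yaw',psi)
ca,sa=np.cos(psi),np.sin(psi)
W=lambda x,y,z:[C[0]+ca*x-sa*y,C[1]+sa*x+ca*y,z]
for y in(.131,-.131):
  for x in (-.038,.038): 
    q=proj(s,W(x,y,.0)); print('foot corner',x,y,((q-[262,268]+.5)*2.6+[0,301]).round(0))
for x in(-.026,.026):
  for y in (.104,0,-.104):
    q=proj(s,W(x,y,.04)); print('clip',x,y,((q-[262,268]+.5)*2.6+[0,301]).round(0))
# side view of scene overlay
for x in(-.026,.026):
  a,b=[((proj(s,W(x,y,.03))-[262,268]+.5)*2.6+[0,301]).round(0) for y in(.131,-.131)];print('beam',x,a,b)
E
```

```text
[0.56727862 0.39272647 0.025     ] [0.57982063 0.116901   0.025     ] 0.2761104660579541
C [0.57354962 0.25481373 0.025     ] yaw 0.04543953408943335
foot corner -0.038 0.131 [276. 509.]
foot corner 0.038 0.131 [223. 565.]
foot corner -0.038 -0.131 [ 80. 324.]
foot corner 0.038 -0.131 [ 27. 368.]
clip -0.026 0.104 [253. 479.]
clip -0.026 0 [168. 400.]
clip -0.026 -0.104 [ 92. 329.]
clip 0.026 0.104 [215. 517.]
clip 0.026 0 [131. 434.]
clip 0.026 -0.104 [ 55. 360.]
beam -0.026 [274. 505.] [ 73. 316.]
beam 0.026 [237. 544.] [ 36. 346.]
```

```bash
python3 - <<'E'
from h import *
c=dict(np.load('top0.npz')); s=dict(np.load('scene0.npz'))
C=[.5735,.2548];psi=.0454
ca,sa=np.cos(psi),np.sin(psi)
W=lambda x,y,z:[C[0]+ca*x-sa*y,C[1]+sa*x+ca*y,z]
def mk(cc,u0,v0,u1,v1,f):
    A=cv2.resize(cc['color'][v0:v1,u0:u1],None,fx=f,fy=f,interpolation=cv2.INTER_CUBIC)
    for y in (.104,.052,0,-.052,-.104):
        for x in(-.026,.026):
            q=(proj(cc,W(x,y,.045))-[u0,v0]+.5)*f; cv2.circle(A,tuple(int(i) for i in q.round()),2,(255,0,0),-1)
            q=(proj(cc,W(x,y,.03))-[u0,v0]+.5)*f; cv2.circle(A,tuple(int(i) for i in q.round()),2,(255,255,0),-1)
    return A
A=mk(c,122,143,206,175,6);B=mk(s,266,272,376,376,5.5)
print(A.shape,B.shape)
W_=np.zeros((600,800,3),np.uint8);W_[:572,:605]=B;W_[:504,608:800]=cv2.rotate(A,cv2.ROTATE_90_CLOCKWISE)
cv2.imwrite('pics/comp1.png',cv2.cvtColor(W_,cv2.COLOR_RGB2BGR))
E
```

```text
(192, 504, 3) (572, 605, 3)
```

View pics/comp1.png

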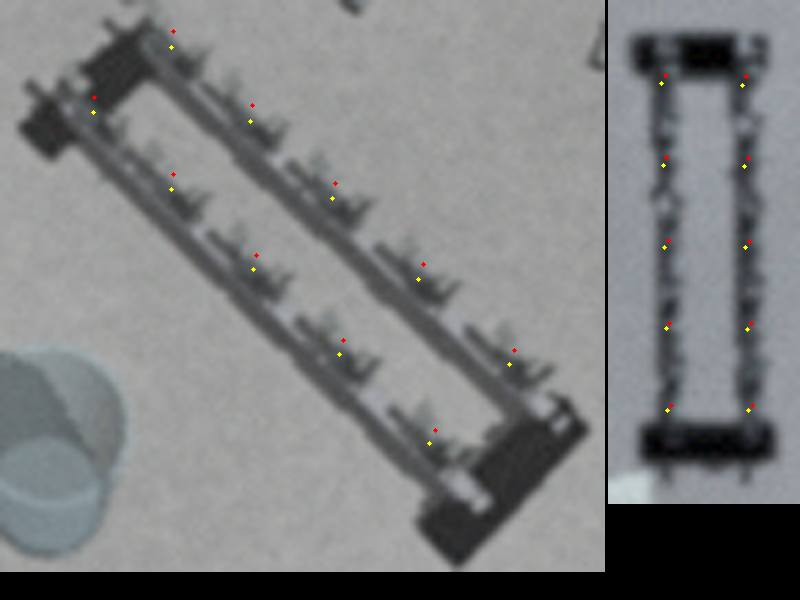

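Crop check: tubes a–e look like sizes 1, 2, 5, 4 and 3, to be confirmed by grip width. The grey chart, with its black leg and back to the robot, is the right one. The rail overlay dots sit on the clip centres in both views. First I'll pick up borer e at (0.329, -0.307).

```bash
python3 -m pendant '[[[2.4,2.8,0],-0.055],[[2.4,2.8,0],-0.055],[[2.4,2.8,0],0],[[2.4,2.8,0],0],[[2.4,2.8,0],0],[[2.4,2.8,0],0],[[2.4,2.8,0],0],[[2.7,3,0],0],[[0,0,-3.5],0],[[0,0,-3.5],0],[[0,0,-3.5],0],[[0,0,0],0]]' 1 40
```

```text
time_s: 1.1
ee_pos: [0.3273, -0.3048, 0.0952]
eef_rot: [-3.134, 0.005, 0.137]
force: [0.3, 0.5, -0.3]
grip_width: 0.0938
grip_force: 0.0
```

```bash
python3 -m pendant '[[[0.15,-0.2,-3],0],[[0,0,-3],0],[[0,0,-3],0],[[0,0,0],0],[[0,0,0],0]]' 1; python3 -m pendant '[[[0,0,0],0],[[0,0,0],0],[[0,0,0],0],[[0,0,0],0],[[0,0,0],0],[[0,0,0],0]]' 0 40
```

```text
time_s: 1.52
ee_pos: [0.3309, -0.3095, 0.0113]
eef_rot: [-3.14, 0.001, 0.137]
force: [0.7, 0.5, -0.1]
grip_width: 0.0939
grip_force: 0.0
time_s: 2.02
ee_pos: [0.331, -0.3094, 0.0109]
eef_rot: [3.141, -0.0, 0.137]
force: [0.2, -0.5, 0.4]
grip_width: 0.0574
grip_force: 0.0
```

```bash
python3 -m pendant '[[[0,0,-0.7],0],[[0,0,0],0],[[0,0,0],0],[[0,0,0],0],[[0,0,0],0],[[0,0,0],0],[[0,0,0],0],[[0,0,0],0],[[0,0,0],0]]' 0 40
```

```text
time_s: 2.77
ee_pos: [0.3309, -0.3093, 0.0035]
eef_rot: [3.142, -0.0, 0.137]
force: [0.7, 0.7, -0.1]
grip_width: 0.0127
grip_force: 39.8
```

```bash
python3 -m pendant '[[[0,0,3],0],[[0,0,3],0],[[0,0,3],0],[[0,0,1],0],[[0,3.5,0],-0.045],[[0,3.5,0],-0.047],[[0,3.5,0],0],[[0,3.5,0],0],[[0,3.5,0],0],[[0,3.5,0],0],[[0,3.5,0],0],[[0,3.5,0],0],[[0,3.5,0],0],[[0,3.5,0],0],[[0,3.5,0],0],[[0,3.5,0],0],[[0,3.5,0],0],[[0,3.5,0],0],[[0,3.5,0],0],[[0,3.5,0],0]]'; python3 -m pendant '[[[3.5,0.1,0],0],[[3.5,0.2,0],0],[[3.5,0,0],0],[[3.5,0,0],0],[[3.5,0,0],0],[[3.5,0,0],0],[[3.2,0,0],0],[[0,0,0],0],[[0,0,0],0]]'
```

```text
time_s: 4.43
ee_pos: [0.3302, 0.2525, 0.1029]
eef_rot: [3.141, 0.0, 0.045]
force: [0.6, -0.1, -0.3]
grip_width: 0.0131
grip_force: 39.8
time_s: 5.18
ee_pos: [0.5732, 0.2532, 0.1016]
eef_rot: [3.141, 0.002, 0.044]
force: [-0.1, 0.1, -0.3]
grip_width: 0.0129
grip_force: 39.8
```

```bash
python3 -m pendant '[[[0,0.15,-2],0],[[0,0,-2],0],[[0,0,-1],0],[[0,0,0],0],[[0,0,0],0]]'; python3 - <<'E'
from h import *
s=cam('scene','s1.png')
a=cv2.imread('pics/s1.png')[255:380,230:400];cv2.imwrite('pics/s1c.png',cv2.resize(a,None,fx=4.7,fy=4.7,interpolation=cv2.INTER_CUBIC))
E
```

```text
time_s: 5.6
ee_pos: [0.5718, 0.2558, 0.0534]
eef_rot: [-3.141, 0.001, 0.045]
force: [-1.8, 2.5, 1.1]
grip_width: 0.013
grip_force: 39.8
```

View pics/s1c.png

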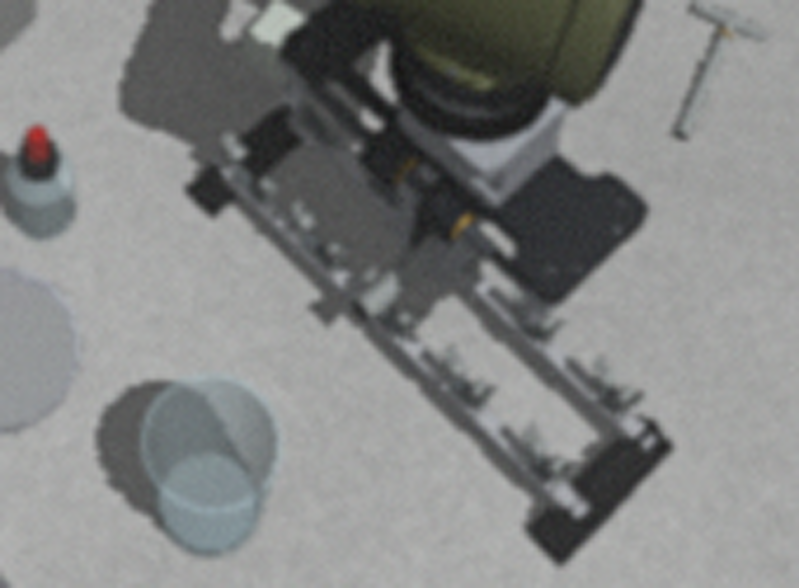

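The borer tip at (378,290) lies over clip 3's far jaw, so I'll press it in.

```bash
python3 -m pendant '[[[0.1,-0.1,-0.4],0],[[0,0,-0.4],0],[[0,0,0],0],[[0,0,0],0]]';python3 -m pendant '[[[0,0,-0.4],0],[[0,0,-0.2],0],[[0,0,0],0],[[0,0,0],0]]'
```

```text
time_s: 5.98
ee_pos: [0.5745, 0.2556, 0.0465]
eef_rot: [-3.139, -0.004, 0.045]
force: [4.7, 10.2, 1.1]
grip_width: 0.0125
grip_force: 39.9
time_s: 6.32
ee_pos: [0.574, 0.2555, 0.0398]
eef_rot: [-3.14, -0.002, 0.046]
force: [3.1, 9.6, -3.3]
grip_width: 0.0131
grip_force: 40.1
```

```bash
python3 -m pendant '[[[0,0,0],0],[[0,0,0],0],[[0,0,0],0],[[0,0,0],0],[[0,0,0],0]]' 0.4;python3 -m pendant '[[[0,0,3],0],[[0,0,3],0],[[0,0,3],0],[[-3.5,0,0],0],[[-3.5,0,0],0],[[-3.5,0,0],0.06],[[-3.5,0,0],0.12],[[-3.5,0,0],0.12],[[-3.5,0,0],0]]' 1;  python3 - <<'E'
from h import *
s=cam('scene','s2.png');t=cam('top','t2.png')
a=cv2.imread('pics/s2.png')[190:375,230:410];b=cv2.imread('pics/t2.png')[130:255,120:330]
W=np.zeros((600,800,3),np.uint8);a=cv2.resize(a,None,fx=2.2,fy=2.2,interpolation=cv2.INTER_CUBIC);b=cv2.resize(b,None,fx=1.9,fy=1.9)
a=cv2.resize(cv2.imread('pics/s2.png')[265:380,255:385],None,fx=3.5,fy=3.5,interpolation=cv2.INTER_CUBIC);W[:a.shape[0],:a.shape[1]]=a
b=cv2.resize(cv2.imread('pics/t2.png')[140:235,122:292],None,fx=2,fy=2,interpolation=cv2.INTER_CUBIC);W[402:402+b.shape[0],:b.shape[1]]=b
W[0:1]=0
b=cv2.resize(cv2.imread('pics/t2.png')[135:182,122:207],None,fx=4,fy=4,interpolation=cv2.INTER_CUBIC);W[0:b.shape[0],457:457+b.shape[1]]=b
cv2.imwrite('pics/c2.png',W)
E
```

```text
time_s: 6.73
ee_pos: [0.5737, 0.2539, 0.0395]
eef_rot: [3.141, 0.0, 0.045]
force: [0.2, 0.3, 0.6]
grip_width: 0.0374
grip_force: 0.0
time_s: 7.48
ee_pos: [0.3621, 0.2537, 0.1294]
eef_rot: [3.141, -0.0, 0.353]
force: [0.2, 0.6, -0.4]
grip_width: 0.0929
grip_force: 0.0
```

View pics/c2.png

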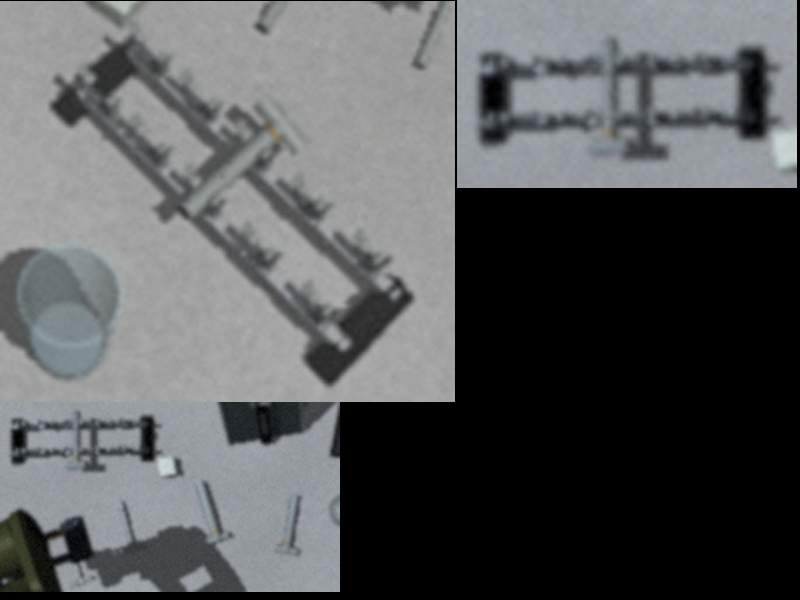

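Borer 3 sits in clip 3 with its handle on the robot side, (605,100) in the top inset. Next is borer 1, right below the tool.

```bash
python3 -m pendant '[[[-1.25,0.6,-3.5],-0.01],[[0,0,-3.5],0],[[0,0,-3.5],0],[[0,0,-1.9],0],[[0,0,0],0],[[0,0,0],0]]' 0.7;  python3 -m pendant '[[[0,0,-0.35],0],[[0,0,0],0],[[0,0,0],0],[[0,0,0],0],[[0,0,0],0],[[0,0,0],0],[[0,0,0],0],[[0,0,0],0],[[0,0,0],0],[[0,0,0],0],[[0,0,0],0]]' 0 40
```

```text
time_s: 8.08
ee_pos: [0.3516, 0.26, 0.0054]
eef_rot: [3.141, 0.001, 0.334]
force: [0.2, -0.3, 0.6]
grip_width: 0.0662
grip_force: 0.0
time_s: 9.0
ee_pos: [0.3513, 0.2602, 0.002]
eef_rot: [-3.142, 0.0, 0.335]
force: [0.1, -0.3, 1.1]
grip_width: 0.0065
grip_force: 40.0
```

```bash
python3 -m pendant '[[[0,0,3],0],[[0,0,3],0],[[0,0,3],0],[[3,1.4,0],-0.1],[[3,1.4,0],-0.1],[[3,1.4,0],-0.09],[[3,1.4,0],0],[[3,1.4,0],0],[[3,1.4,0],0],[[3.75,1.65,0],0],[[0,0,-1.5],0],[[0,0,-1.5],0],[[0,0,0],0],[[0,0,0],0]]'
```

```text
time_s: 10.17
ee_pos: [0.5683, 0.3604, 0.0611]
eef_rot: [3.141, 0.002, 0.045]
force: [0.2, 0.1, 0.3]
grip_width: 0.0071
grip_force: 40.0
```

```bash
python3 -m pendant '[[[0,0,-0.6],0],[[0,0,-0.4],0],[[0,0,-0.4],0],[[0,0,0],0],[[0,0,0],0]]';python3 -m pendant '[[[0,0,-0.4],0],[[0,0,-0.2],0],[[0,0,0],0],[[0,0,0],0],[[0,0,0],0]]'
```

```text
time_s: 10.58
ee_pos: [0.5696, 0.362, 0.0496]
eef_rot: [-3.139, -0.004, 0.045]
force: [3.1, 6.9, 1.8]
grip_width: 0.0064
grip_force: 40.0
time_s: 11.0
ee_pos: [0.5692, 0.3619, 0.0429]
eef_rot: [-3.139, -0.002, 0.045]
force: [3.2, 6.9, -1.6]
grip_width: 0.0066
grip_force: 40.0
```

```bash
python3 -m pendant '[[[0,0.15,-0.2],0],[[0,0,0],0],[[0,0,0],0]]';python3 -m pendant '[[[0,0,0],0],[[0,0,0],0],[[0,0,0],0],[[0,0,0],0],[[0,0,0],0]]' 0.4;python3 -m pendant '[[[0,0,3],0],[[0,0,3],0],[[0,0,3],0],[[-3,-2.5,0],0],[[-3,-2.5,0],0],[[-3,-2.5,0],0.04],[[-3,-2.5,0],0.1],[[-2.6,-3,0],0.1],[[-2,-3,0],0],[[0,-3.8,0],0],[[0,0,0],0]]' 1; python3 - <<'E'
from h import *
s=cam('scene','s3.png');t=cam('top','t3.png')
W=np.zeros((600,800,3),np.uint8)
a=cv2.resize(cv2.imread('pics/s3.png')[265:380,255:385],None,fx=3.5,fy=3.5,interpolation=cv2.INTER_CUBIC);W[:a.shape[0],:a.shape[1]]=a
b=cv2.resize(cv2.imread('pics/t3.png')[135:182,122:207],None,fx=4,fy=4,interpolation=cv2.INTER_CUBIC);W[0:b.shape[0],457:457+b.shape[1]]=b
b=cv2.resize(cv2.imread('pics/t3.png')[172:222,172:284],None,fx=3.95,fy=3.95,interpolation=cv2.INTER_CUBIC);W[402:402+b.shape[0],:b.shape[1]]=b[:198]
cv2.imwrite('pics/c3.png',W)
E
```

```text
time_s: 11.25
ee_pos: [0.5694, 0.3622, 0.0426]
eef_rot: [-3.141, -0.002, 0.045]
force: [-5.4, -5.4, 14.7]
grip_width: 0.0063
grip_force: 40.0
time_s: 11.67
ee_pos: [0.5687, 0.3622, 0.0398]
eef_rot: [3.142, 0.0, 0.045]
force: [0.1, -0.2, -0.1]
grip_width: 0.0357
grip_force: 0.0
time_s: 12.58
ee_pos: [0.402, 0.1603, 0.1302]
eef_rot: [3.141, -0.0, 0.283]
force: [-0.7, 0.5, 0.3]
grip_width: 0.0941
grip_force: 0.0
```

View pics/c3.png

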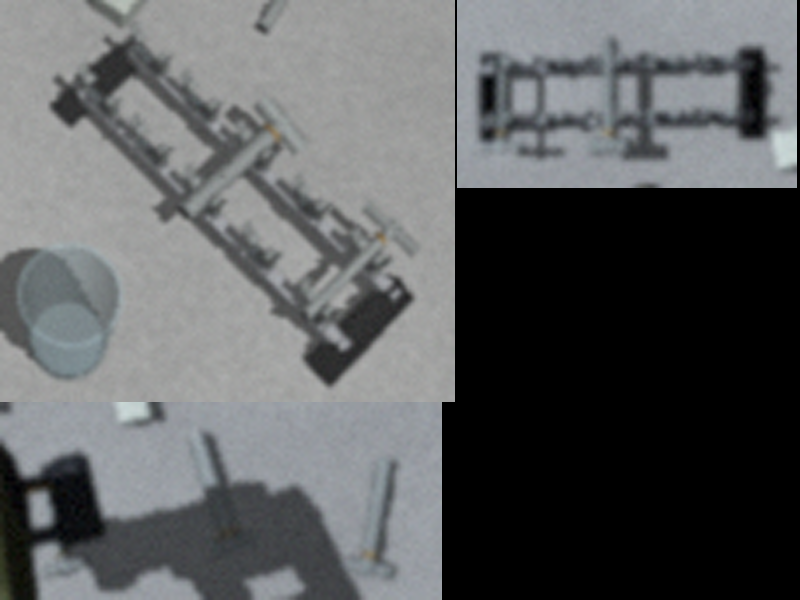

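Borers 1 and 3 are clipped. Borer b's handle still shows under the gripper at (65,560), so I'll take it.

```bash
python3 -m pendant '[[[0.95,0.05,-3.5],0],[[0,0,-3.5],0],[[0,0,-3.5],0],[[0,0,-1.9],0],[[0,0,0],0],[[0,0,0],0]]' 0.7;  python3 -m pendant '[[[0,0,-0.3],0],[[0,0,0],0],[[0,0,0],0],[[0,0,0],0],[[0,0,0],0],[[0,0,0],0],[[0,0,0],0],[[0,0,0],0],[[0,0,0],0],[[0,0,0],0]]' 0 40
```

```text
time_s: 13.18
ee_pos: [0.4122, 0.1654, 0.0057]
eef_rot: [-3.142, 0.002, 0.286]
force: [-0.6, 0.8, -0.6]
grip_width: 0.0659
grip_force: 0.0
time_s: 14.02
ee_pos: [0.4124, 0.1647, 0.003]
eef_rot: [3.142, -0.0, 0.285]
force: [-0.8, -1.0, 1.1]
grip_width: 0.0099
grip_force: 40.0
```

```bash
python3 -m pendant '[[[0,0,3],0],[[0,0,3],0],[[0,0,3],0],[[2.6,2.4,0],-0.1],[[2.6,2.4,0],-0.1],[[2.6,2.4,0],-0.04],[[2.6,2.4,0],0],[[2.6,2.4,0],0],[[2.9,2.5,0],0],[[0,0,-1.5],0],[[0,0,-1.5],0],[[0,0,0],0],[[0,0,0],0]]'
```

```text
time_s: 15.1
ee_pos: [0.5708, 0.3094, 0.0622]
eef_rot: [3.141, 0.002, 0.045]
force: [-0.1, -0.3, 0.7]
grip_width: 0.0101
grip_force: 40.0
```

```bash
python3 -m pendant '[[[0,0.05,-0.7],0],[[0,0,-0.4],0],[[0,0,-0.4],0],[[0,0,0],0],[[0,0,0],0]]';python3 -m pendant '[[[0,0,-0.4],0],[[0,0,-0.3],0],[[0,0,0],0],[[0,0,0],0],[[0,0,0],0]]'
```

```text
time_s: 15.52
ee_pos: [0.5717, 0.311, 0.0486]
eef_rot: [-3.14, -0.002, 0.045]
force: [1.3, 6.1, -1.7]
grip_width: 0.0098
grip_force: 40.0
time_s: 15.93
ee_pos: [0.5718, 0.311, 0.0423]
eef_rot: [-3.14, -0.002, 0.045]
force: [-0.6, 5.3, 6.4]
grip_width: 0.0097
grip_force: 40.0
```

```bash
python3 -m pendant '[[[0,0.1,-0.25],0],[[0,0,0],0],[[0,0,0],0]]';python3 -m pendant '[[[0,0,0],0],[[0,0,0],0],[[0,0,0],0],[[0,0,0],0],[[0,0,0],0]]' 0.4;python3 -m pendant '[[[0,0,3],0],[[0,0,3],0],[[0,0,3],0],[[-3,-2.5,0],0],[[-3,-2.5,0],0],[[-3,-2.5,0],0.1],[[-3,-2.5,0],0.1],[[-1.5,-3,0],0.1],[[0,-3.5,0],0],[[0,-3.5,0],0],[[0,-3.5,0],0],[[0,-3.5,0],0],[[0,-3.7,0],0],[[0,0,0],0],[[0,0,0],0]]' 1; python3 - <<'E'
from h import *
s=cam('scene','s4.png');t=cam('top','t4.png')
W=np.zeros((600,800,3),np.uint8)
a=cv2.resize(cv2.imread('pics/s4.png')[190:380,230:385],None,fx=3.15,fy=3.15,interpolation=cv2.INTER_CUBIC);W[:a.shape[0],:a.shape[1]]=a
b=cv2.resize(cv2.imread('pics/t4.png')[145:215,180:284],None,fx=3,fy=3,interpolation=cv2.INTER_CUBIC);W[:b.shape[0],488:]=b
cv2.imwrite('pics/c4.png',W)
E
```

```text
time_s: 16.18
ee_pos: [0.572, 0.3112, 0.0419]
eef_rot: [-3.141, -0.002, 0.045]
force: [-11.2, -4.9, 28.8]
grip_width: 0.0096
grip_force: 40.0
time_s: 16.6
ee_pos: [0.5712, 0.3111, 0.0381]
eef_rot: [3.141, 0.001, 0.045]
force: [-0.0, 1.1, 1.6]
grip_width: 0.0367
grip_force: 0.0
time_s: 17.85
ee_pos: [0.4363, 0.0029, 0.1285]
eef_rot: [-3.142, -0.0, 0.341]
force: [-0.2, 0.6, -0.6]
grip_width: 0.094
grip_force: 0.0
```

View pics/c4.png

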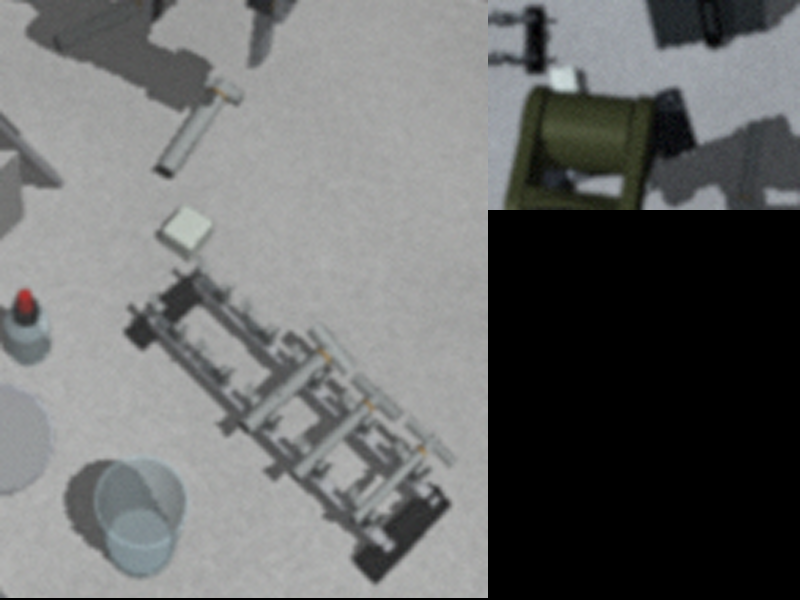

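Three are home. The thick borer c is where it was, handle at (225,90), so I'll take it as borer 5.

```bash
python3 -m pendant '[[[0,0,-3.5],0],[[0,0,-3.5],0],[[0,0,-3.5],0],[[0,0,-1.8],0],[[0,0,0],0],[[0,0,0],0],[[0,0,0],0],[[0,0,0],0],[[0,0,0],0],[[0,0,0],0],[[0,0,0],0],[[0,0,0],0]]' 0.3 40;  python3 -m pendant '[[[0,0,0],0],[[0,0,0],0],[[0,0,0],0],[[0,0,0],0],[[0,0,0],0]]' 0 50
```

```text
time_s: 18.95
ee_pos: [0.4365, 0.0041, 0.0058]
eef_rot: [3.141, -0.0, 0.345]
force: [0.1, 0.8, -0.6]
grip_width: 0.0283
grip_force: 0.0
time_s: 19.37
ee_pos: [0.4364, 0.0042, 0.0055]
eef_rot: [3.142, -0.0, 0.345]
force: [-0.3, -0.2, 2.1]
grip_width: 0.0191
grip_force: 50.0
```

```bash
python3 -m pendant '[[[0,0,3],0],[[0,0,3],0],[[0,0,3],0],[[0,2.5,0],-0.1],[[2.4,2.5,0],-0.1],[[2.4,2.5,0],-0.1],[[2.4,2.5,0],0],[[2.4,2.5,0],0],[[2.4,2.5,0],0],[[2.2,0,0],0],[[0,0,-1.5],0],[[0,0,-1.5],0],[[0,0,0],0],[[0,0,0],0]]'
```

```text
time_s: 20.53
ee_pos: [0.5778, 0.1541, 0.0649]
eef_rot: [3.141, 0.002, 0.045]
force: [0.0, -0.3, -0.1]
grip_width: 0.0188
grip_force: 50.0
```

```bash
python3 -m pendant '[[[0,0.05,-0.9],0],[[0,0,-0.5],0],[[0,0,-0.4],0],[[0,0,0],0],[[0,0,0],0]]' - 60;python3 -m pendant '[[[0,0,-0.4],0],[[0,0,-0.3],0],[[0,0,0],0],[[0,0,0],0],[[0,0,0],0]]'
```

```text
time_s: 20.95
ee_pos: [0.5784, 0.1552, 0.0473]
eef_rot: [-3.141, -0.001, 0.045]
force: [2.2, 5.7, -2.5]
grip_width: 0.0189
grip_force: 60.0
time_s: 21.37
ee_pos: [0.5785, 0.1551, 0.0404]
eef_rot: [-3.141, -0.001, 0.045]
force: [1.3, 5.5, 0.6]
grip_width: 0.0182
grip_force: 60.0
```

```bash
python3 -m pendant '[[[0,0.1,-0.2],0],[[0,0,0],0],[[0,0,0],0]]';python3 -m pendant '[[[0,0,0],0],[[0,0,0],0],[[0,0,0],0],[[0,0,0],0],[[0,0,0],0]]' 0.45;python3 -m pendant '[[[0,0,3],0],[[0,0,3],0],[[0,0,3],0],[[-3.5,-1,0],0],[[-3.5,-1,0],0],[[-3.5,-2,0],-0.08],[[-3.5,-2,0],-0.08],[[-1.4,-3.5,0],0],[[0,-3.5,0],0],[[0,-3.5,0],0],[[0,-3.5,0],0],[[0,-3.5,0],0],[[0,-3.5,0],0],[[0,-3.7,0],0],[[0,0,0],0],[[0,0,0],0]]' 0.6; python3 - <<'E'
from h import *
s=cam('scene','s5.png');t=cam('top','t5.png')
W=np.zeros((600,800,3),np.uint8)
a=cv2.resize(cv2.imread('pics/s5.png')[170:370,230:385],None,fx=3,fy=3,interpolation=cv2.INTER_CUBIC);W[:a.shape[0],:a.shape[1]]=a
b=cv2.resize(cv2.imread('pics/t5.png')[110:210,180:284],None,fx=3.2,fy=3.2,interpolation=cv2.INTER_CUBIC);W[:b.shape[0],467:467+b.shape[1]]=b
cv2.imwrite('pics/c5.png',W)
E
```

```text
time_s: 21.62
ee_pos: [0.5787, 0.1553, 0.0402]
eef_rot: [3.141, -0.001, 0.045]
force: [-7.5, -2.3, 20.7]
grip_width: 0.0184
grip_force: 60.0
time_s: 22.03
ee_pos: [0.5782, 0.1555, 0.0381]
eef_rot: [3.141, 0.0, 0.045]
force: [-0.3, 0.6, -0.5]
grip_width: 0.0421
grip_force: 0.0
time_s: 23.37
ee_pos: [0.424, -0.1526, 0.1282]
eef_rot: [-3.141, 0.0, -0.118]
force: [1.0, 0.5, -0.7]
grip_width: 0.0561
grip_force: 0.0
```

View pics/c5.png

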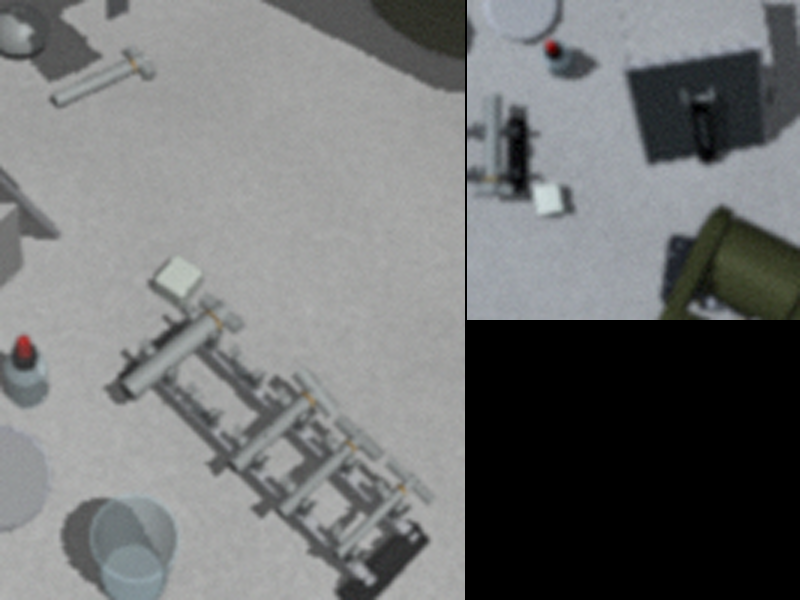

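Borer 5 is home. Borer 4 is where it was, handle at (140,65) and tip at (55,98).

```bash
python3 -m pendant '[[[0,0,-3.5],0],[[0,0,-3.5],0],[[0,0,-3.5],0],[[0,0,-1.8],0],[[0,0,0],0],[[0,0,0],0]]';  python3 -m pendant '[[[0,0,0],0],[[0,0,0],0],[[0,0,0],0],[[0,0,0],0],[[0,0,0],0],[[0,0,0],0],[[0,0,0],0],[[0,0,0],0]]' 0 60
```

```text
time_s: 23.97
ee_pos: [0.4244, -0.1503, 0.0056]
eef_rot: [-3.141, 0.001, -0.114]
force: [0.8, 0.3, 1.4]
grip_width: 0.0565
grip_force: 0.0
time_s: 24.63
ee_pos: [0.4245, -0.1514, 0.0057]
eef_rot: [3.142, -0.0, -0.115]
force: [-0.5, 0.1, 3.6]
grip_width: 0.0154
grip_force: 60.0
```

```bash
python3 -m pendant '[[[0,0,3],0],[[0,0,3],0],[[0,0,3],0],[[0,3.5,0],0.08],[[0,3.5,0],0.08],[[0,3.5,0],0],[[0,3.5,0],0],[[0,3.5,0],0],[[0,3.5,0],0],[[0,3.5,0],0],[[0,3.5,0],0],[[2.5,3,0],0],[[2.5,3,0],0],[[3.5,1.8,0],0],[[3.5,0,0],0],[[3.1,0,0],0],[[0,0,-1.5],0],[[0,0,-1.5],0],[[0,0,0],0],[[0,0,0],0]]'
```

```text
time_s: 26.3
ee_pos: [0.5748, 0.2065, 0.0648]
eef_rot: [3.141, 0.002, 0.045]
force: [-0.1, 1.0, 0.6]
grip_width: 0.0155
grip_force: 60.0
```

```bash
python3 -m pendant '[[[0.1,0,-0.9],0],[[0,0,-0.4],0],[[0,0,-0.4],0],[[0,0,0],0],[[0,0,0],0]]';python3 -m pendant '[[[0,0,-0.4],0],[[0,0,-0.3],0],[[0,0.1,-0.2],0],[[0,0,0],0],[[0,0,0],0]]'
```

```text
time_s: 26.72
ee_pos: [0.5766, 0.2072, 0.0487]
eef_rot: [-3.141, -0.001, 0.045]
force: [2.5, 5.3, -3.1]
grip_width: 0.0153
grip_force: 60.0
time_s: 27.13
ee_pos: [0.5768, 0.2073, 0.0417]
eef_rot: [3.141, -0.001, 0.045]
force: [-9.2, -3.6, 25.1]
grip_width: 0.0156
grip_force: 60.0
```

```bash
python3 -m pendant '[[[0,0,0],0],[[0,0,0],0],[[0,0,0],0],[[0,0,0],0],[[0,0,0],0]]' 0.45;python3 -m pendant '[[[0,0,3],0],[[0,0,3],0],[[0,0,3],0],[[-3.5,0,0],0],[[-3.5,0,0],0],[[-3.5,0,0],0],[[-3.5,-2,1],0],[[-3,-3,2],0],[[0,-3.5,2],0],[[0,-3.5,0],0],[[0,-3.5,0],0],[[0,-3.5,0],0],[[0,0,0],0]]' 0.45
python3 - <<'E'
from h import *
s=cam('scene','s6.png');t=cam('top','t6.png');np.savez('top6.npz',**t);np.savez('scene6.npz',**s)
W=np.zeros((600,800,3),np.uint8)
a=cv2.resize(cv2.imread('pics/s6.png')[185:275,150:262],None,fx=3.5,fy=3.5,interpolation=cv2.INTER_CUBIC);W[:a.shape[0],:a.shape[1]]=a
b=cv2.resize(cv2.imread('pics/t6.png')[110:170,222:286],None,fx=6,fy=6,interpolation=cv2.INTER_CUBIC);W[:b.shape[0],400:400+b.shape[1]]=b
b=cv2.resize(cv2.imread('pics/s6.png')[280:380,265:385],None,fx=2.7,fy=2.7,interpolation=cv2.INTER_CUBIC);W[325:325+b.shape[0],:b.shape[1]]=b
b=cv2.resize(cv2.imread('pics/t6.png')[120:180,280:350],None,fx=3.8,fy=3.8,interpolation=cv2.INTER_CUBIC);W[365:365+b.shape[0],400:400+b.shape[1]]=b
cv2.imwrite('pics/c6.png',W)
E
```

```text
time_s: 27.55
ee_pos: [0.5762, 0.2075, 0.039]
eef_rot: [3.141, 0.001, 0.045]
force: [-1.0, -0.8, 0.0]
grip_width: 0.0416
grip_force: 0.0
time_s: 28.63
ee_pos: [0.4095, 0.0168, 0.1774]
eef_rot: [3.141, -0.0, 0.041]
force: [0.3, 0.3, 0.2]
grip_width: 0.0427
grip_force: 0.0
```

View pics/c6.png

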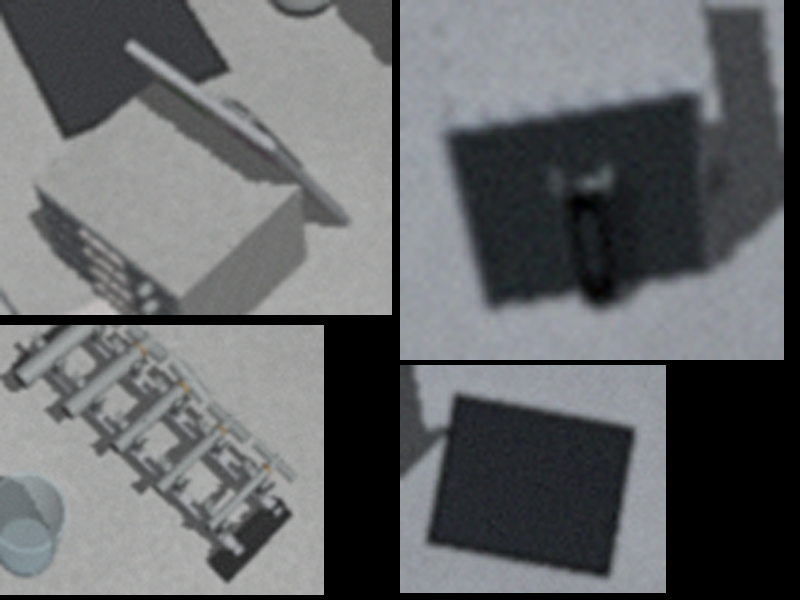

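All five are clipped, handles on the robot side. In the top inset, the chart's top corners are (447,130) and (698,95), its bottom corners (488,305) and (705,268), and the leg foot is at (600,300). The mat corners are (456,395), (635,430), (610,577) and (429,543).

```bash
python3 - <<'E'
from h import *
t=dict(np.load('top6.npz'));s=dict(np.load('scene6.npz'))
P=lambda u,v,z:onz(t,222+(u-400)/6-.4,110+v/6-.4,z)
z1=.2*np.cos(np.radians(22))
TL,TR,BL,BR=P(447,130,z1),P(698,95,z1),P(488,305,.003),P(705,268,.003)
for n,a,b in(('top',TL,TR),('bot',BL,BR)):
    d=(a-b)[:2];print(n,a.round(4),b.round(4),'mid',((a+b)/2).round(4),'len',np.hypot(*d).round(4),'yaw',(np.arctan2(d[1],d[0])-np.pi/2).round(3))
    print(' scene inset px',[((proj(s,p)-[150,185]+.5)*3.5).round(0) for p in(a,b)])
for n,u,v,z in(('hinge',583,180,.13),('foot',598,298,.01)): print(n,P(u,v,z).round(4))
Q=np.array([onz(t,280+(u-400)/3.8-.4,120+(v-365)/3.8-.4,.003) for u,v in((456,395),(635,430),(610,577),(429,543))])
print('mat',Q[:,:2].round(4).tolist(),'C',Q.mean(0)[:2].round(4))
for a,b in((0,1),(3,2)): d=(Q[a]-Q[b])[:2];print(np.hypot(*d),np.arctan2(d[1],d[0])-np.pi/2)
for a,b in((0,3),(1,2)): d=(Q[a]-Q[b])[:2];print(np.hypot(*d),np.arctan2(d[1],d[0]))
E
```

```text
top [ 0.6479 -0.0118  0.1854] [ 0.6719 -0.1531  0.1854] mid [ 0.6599 -0.0824  0.1854] len 0.1433 yaw 0.168
 scene inset px [array([274., 142.]), array([137.,  41.])]
bot [ 0.5768 -0.0245  0.003 ] [ 0.6049 -0.1643  0.003 ] mid [ 0.5909 -0.0944  0.003 ] len 0.1426 yaw 0.198
 scene inset px [array([349., 222.]), array([224., 134.])]
hinge [ 0.6333 -0.0877  0.13  ]
foot [ 0.5823 -0.0957  0.01  ]
mat [[0.7134, -0.2474], [0.6817, -0.4316], [0.529, -0.4072], [0.5588, -0.2228]] C [ 0.6207 -0.3273]
0.18696562504435346 -0.1705539642616476
0.1867775799223215 -0.1599161215811966
0.15655140775908066 -0.15762517116224203
0.1545622297354108 -0.1587438760711525
```

```bash
python3 -m pendant '[[[0,-3,0],0.065],[[2,-3,0],0.064],[[3,-2.5,0],0],[[3.3,-2.7,0],0],[[3.3,0,0],0],[[3.3,0,0],0],[[3.3,0,0],0],[[0,0,-3],0],[[0,0,-3],0],[[0,0,-3],0],[[0,0,0],0],[[0,0,0],0],[[0,0,0],0]]' 0.45
```

```text
time_s: 29.82
ee_pos: [0.5919, -0.0897, 0.089]
eef_rot: [3.141, -0.002, 0.175]
force: [0.6, -0.8, 1.6]
grip_width: 0.0426
grip_force: 0.0
```

```bash
python3 -m pendant '[[[-0.05,-0.55,0],0],[[0,0,-2],0],[[0,0,-2.1],0],[[0,0,0],0],[[0,0,0],0]]' 0.45; python3 -m pendant '[[[0,0,0],0],[[0,0,0],0],[[0,0,0],0],[[0,0,0],0],[[0,0,0],0],[[0,0,0],0]]' 0 4
```

```text
time_s: 30.23
ee_pos: [0.5906, -0.0961, 0.0472]
eef_rot: [3.142, -0.0, 0.174]
force: [0.2, -0.7, 0.2]
grip_width: 0.0423
grip_force: 0.0
time_s: 30.73
ee_pos: [0.591, -0.0959, 0.0472]
eef_rot: [3.141, -0.001, 0.174]
force: [-0.6, 0.3, 5.8]
grip_width: 0.0219
grip_force: 4.0
```

```bash
python3 - <<'E'
import numpy as np
for th in range(22,71,4):
    t=np.radians(th);print(th,(np.array([39.5,129.6])+88*np.array([-np.sin(t),-np.cos(t)])-[6.5,48]).round(1))
E
```

```text
22 [0. 0.]
26 [-5.6  2.5]
30 [-11.    5.4]
34 [-16.2   8.6]
38 [-21.2  12.3]
42 [-25.9  16.2]
46 [-30.3  20.5]
50 [-34.4  25. ]
54 [-38.2  29.9]
58 [-41.6  35. ]
62 [-44.7  40.3]
66 [-47.4  45.8]
70 [-49.7  51.5]
```

```bash
python3 -m pendant '[[[-0.55,-0.1,0.25],0],[[-0.53,-0.09,0.29],0],[[-0.51,-0.09,0.32],0],[[-0.49,-0.08,0.37],0],[[-0.46,-0.08,0.39],0],[[0,0,0],0],[[0,0,0],0]]'; python3 -m pendant '[[[-0.43,-0.08,0.43],0],[[-0.4,-0.07,0.45],0],[[-0.37,-0.06,0.49],0],[[0,0,0],0],[[0,0,0],0]]'; python3 -m pendant '[[[-0.33,-0.06,0.51],0],[[-0.3,-0.05,0.53],0],[[-0.27,-0.05,0.55],0],[[0,0,0],0],[[0,0,0],0]]'
```

```text
time_s: 31.32
ee_pos: [0.5651, -0.1003, 0.0629]
eef_rot: [3.141, -0.001, 0.174]
force: [0.7, -0.4, 1.3]
grip_width: 0.0222
grip_force: 4.0
time_s: 31.73
ee_pos: [0.5531, -0.1024, 0.0766]
eef_rot: [3.141, -0.001, 0.174]
force: [-0.1, 0.6, -0.2]
grip_width: 0.0218
grip_force: 4.0
time_s: 32.15
ee_pos: [0.544, -0.1041, 0.0924]
eef_rot: [3.141, -0.0, 0.174]
force: [1.1, 0.6, 0.2]
grip_width: 0.0216
grip_force: 4.0
```

```bash
python3 -m pendant '[[[-0.23,-0.04,0.57],0],[[0,0,0],0],[[0,0,0],0]]'; python3 -m pendant '[[[-0.2,-0.03,0.58],0],[[0,0,0],0],[[0,0,0],0]]'; python3 - <<'E'
from h import *
s=cam('scene','s7.png');t=cam('top','t7.png')
a=cv2.resize(cv2.imread('pics/s7.png')[150:275,150:330],None,fx=4.4,fy=4.4,interpolation=cv2.INTER_CUBIC);cv2.imwrite('pics/c7.png',a)
E
```

```text
time_s: 32.4
ee_pos: [0.5413, -0.1043, 0.0977]
eef_rot: [-3.141, 0.001, 0.174]
force: [-3.9, 0.7, -1.1]
grip_width: 0.0221
grip_force: 4.0
time_s: 32.65
ee_pos: [0.5395, -0.1046, 0.1036]
eef_rot: [-3.141, 0.0, 0.174]
force: [-3.9, 0.1, -0.2]
grip_width: 0.0217
grip_force: 4.0
```

View pics/c7.png

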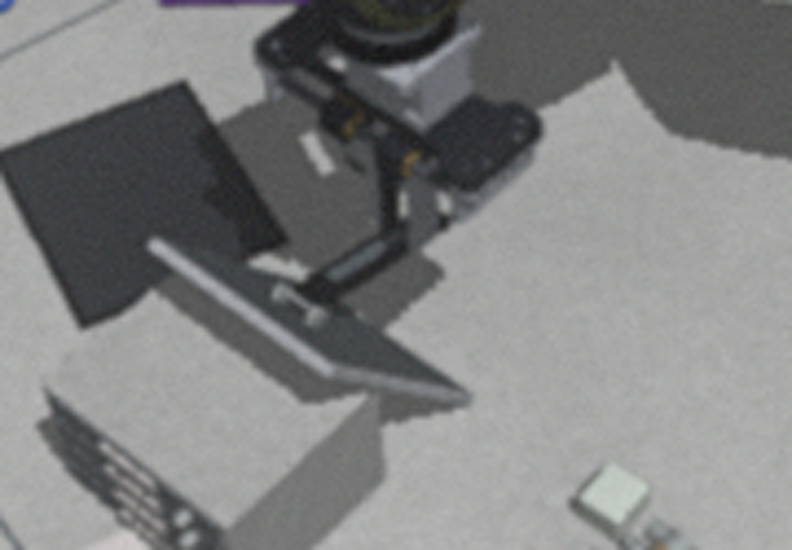

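The leg swung out, but the chart's foot seems to have slid towards the robot: bottom corner now at (465,400), top corners at (150,243) and (330,370). I'll measure its lean.

```bash
python3 - <<'E'
from h import *
from scipy.optimize import brentq
s=dict(np.load('scene6.npz'))
N=lambda u,v:(150+u/4.4-.4,150+v/4.4-.4)
B=onz(s,*N(468,401),.004);print('BL',B)
T=lambda z:onz(s,*N(331,372),z)
z=brentq(lambda z:np.linalg.norm(T(z)-B)-.2,.10,.21);TL=T(z);print('TL',TL,'lean',np.degrees(np.arccos((z-.004)/.2)))
f=lambda z:np.linalg.norm(onz(s,*N(152,241),z)-TL)-.15
TR=onz(s,*N(152,241),z);print('TR',TR,np.linalg.norm(TR-TL),'yaw',np.arctan2(*(TL-TR)[1::-1])-np.pi/2)
print('foot px -> leg end at',N(395,240))
E
```

```text
BL [ 0.54618558 -0.03119271  0.004     ]
TL [ 0.66206259 -0.00677613  0.1651718 ] lean 36.30670230459505
TR [ 0.68916375 -0.153496    0.1651718 ] 0.14920184753137186 yaw 0.18265488242442163
foot px -> leg end at (239.37272727272725, 204.14545454545453)
```

```bash
python3 -m pendant '[[[0,0,0],0],[[0,0,0],0],[[0,0,0],0],[[0,0,0],0]]' 0.4; python3 - <<'E'
from h import *
s=cam('scene','s8.png');b=cv2.imread('pics/s7.png');a=cv2.imread('pics/s8.png')
d=cv2.absdiff(a,b).mean(2)[200:260,170:262];print((d>25).sum(),d.max())
E
python3 -m pendant '[[[-0.5,-0.1,2.5],0],[[-0.5,-0.1,3.5],0],[[0,0,3.5],0],[[0,0,3.5],0],[[0,0,0],0]]' 1; python3 - <<'E'
from h import *
s=cam('scene','s9.png');t=cam('top','t9.png');b=cv2.imread('pics/s7.png');a=cv2.imread('pics/s9.png')
d=cv2.absdiff(a,b).mean(2)[200:260,170:262];print((d>25).sum(),d.max())
W=np.zeros((600,800,3),np.uint8)
a=cv2.resize(a[180:260,165:275],None,fx=4,fy=4,interpolation=cv2.INTER_CUBIC);W[:a.shape[0],:a.shape[1]]=a
b=cv2.resize(cv2.imread('pics/t9.png')[105:185,215:300],None,fx=4,fy=4,interpolation=cv2.INTER_CUBIC);W[:b.shape[0],450:450+b.shape[1]]=b
cv2.imwrite('pics/c9.png',W)
E
```

```text
time_s: 33.08
ee_pos: [0.5401, -0.1047, 0.1037]
eef_rot: [3.141, -0.001, 0.174]
force: [0.6, 0.7, 0.5]
grip_width: 0.0378
grip_force: 0.0
447 128.0
time_s: 33.55
ee_pos: [0.5317, -0.1072, 0.2406]
eef_rot: [3.137, -0.01, 0.174]
force: [-0.0, 0.0, 0.8]
grip_width: 0.0674
grip_force: 0.0
647 110.33333333333333
```

View pics/c9.png

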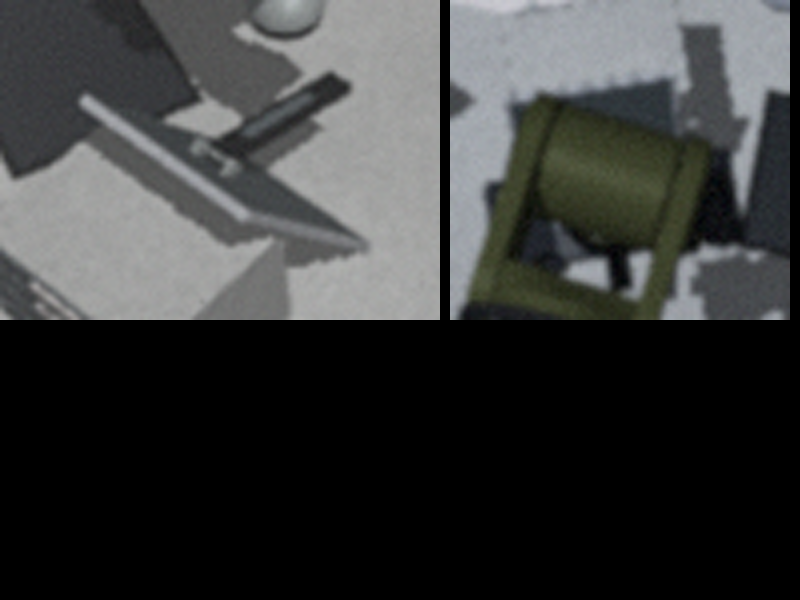

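The chart is stable with its leg out; its bottom corner at (365,247) is unchanged. Now I'll turn the tool a quarter turn and straddle the top edge.

```bash
python3 -m pendant '[[[1,0.2,0],0.121],[[1,0.2,0],0.121],[[1,0.2,0],0.121],[[1,0.2,0],0.121],[[1,0.2,0],0.121],[[1,0.2,0],0.121],[[1,0.2,0],0.121],[[1,0.2,0],0.121],[[1,0.2,0],0.121],[[1,0.2,0],0.121],[[1,0.2,0],0.121],[[1,0.2,0],0.121],[[1,0.1,0],0.121],[[0,0,0],0],[[0,0,0],0],[[0,0,0],0]]' 1
```

```text
time_s: 34.98
ee_pos: [0.6592, -0.0817, 0.2325]
eef_rot: [-3.14, -0.001, 1.743]
force: [0.5, 0.1, 0.2]
grip_width: 0.094
grip_force: 0.0
```

```bash
python3 -m pendant '[[[0,0,-3],0],[[0,0,-3],0],[[0,0,-2],0],[[0,0,-1.5],0],[[0,0,0],0],[[0,0,0],0]]' 1;python3 -m pendant '[[[0,0,0],0],[[0,0,0],0],[[0,0,0],0],[[0,0,0],0]]' 0.55 8; python3 - <<'E'
from h import *
s=cam('scene','s10.png');t=cam('top','t10.png')
a=cv2.resize(cv2.imread('pics/s10.png')[150:270,150:300],None,fx=4.8,fy=4.8,interpolation=cv2.INTER_CUBIC);cv2.imwrite('pics/c10.png',a)
E
```

```text
time_s: 35.48
ee_pos: [0.6593, -0.0817, 0.1385]
eef_rot: [-3.141, -0.0, 1.745]
force: [-0.3, -0.1, 1.1]
grip_width: 0.0943
grip_force: 0.0
time_s: 35.82
ee_pos: [0.66, -0.0817, 0.1393]
eef_rot: [3.141, 0.0, 1.746]
force: [0.3, 0.2, 0.5]
grip_width: 0.0708
grip_force: 0.0
```

View pics/c10.png

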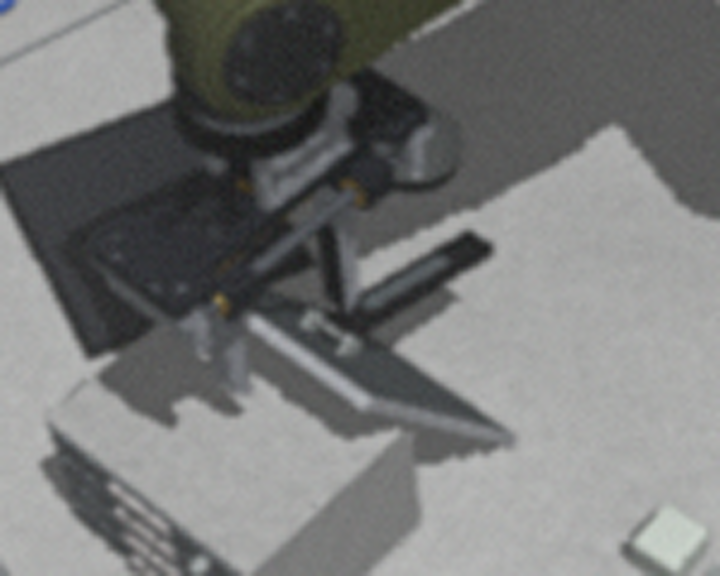

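The fingers straddle the top edge: outer finger at (230,370) behind the face, inner finger at (340,300) above the hinge. I've used all my picture views, so from here I go by numbers. Next I'll tilt the chart upright about its base with the fingers loosely closed.

```bash
python3 -m pendant '[[[0,0,0],0],[[0,0,0],0],[[0,0,0],0],[[0,0,0],0],[[0,0,0],0],[[0,0,0],0]]' 0.36 8; python3 -m pendant '[[[-1.18,-0.21,0.8],0],[[0,0,0],0],[[-1.18,-0.21,0.7],0],[[0,0,0],0],[[-1.28,-0.22,0.6],0],[[0,0,0],0]]' 0.3; python3 - <<'E'
from h import *
s=cam('scene','s11.png');t=cam('top','t11.png')
a=cv2.imread('pics/s11.png')
# bottom +y corner track: frame edge brightness patch near old corner
T=cv2.imread('pics/s10.png')[232:250,242:264];r=cv2.matchTemplate(a[200:290,200:300],T,cv2.TM_CCOEFF_NORMED);print(cv2.minMaxLoc(r)[1],np.array(cv2.minMaxLoc(r)[3])+200,'was',(242,232))
E
```

```text
time_s: 36.42
ee_pos: [0.6601, -0.0816, 0.1389]
eef_rot: [3.141, 0.0, 1.747]
force: [2.1, 1.3, 0.9]
grip_width: 0.0338
grip_force: 1.1
time_s: 36.92
ee_pos: [0.6231, -0.0883, 0.1602]
eef_rot: [3.141, 0.0, 1.746]
force: [1.5, 0.0, 1.5]
grip_width: 0.0284
grip_force: 0.0
0.8742513060569763 [241 229] was (242, 232)
```

```bash
python3 -m pendant '[[[-1.28,-0.22,0.5],0],[[0,0,0],0],[[-1.28,-0.22,0.4],0],[[0,0,0],0],[[-1.28,-0.22,0.4],0],[[0,0,0],0]]' 0.24; python3 - <<'E'
from h import *
s=cam('scene','s12.png');t=cam('top','t12.png')
a=cv2.imread('pics/s12.png')
T=cv2.imread('pics/s11.png')[229:247,241:263];r=cv2.matchTemplate(a[200:290,200:300],T,cv2.TM_CCOEFF_NORMED);print(cv2.minMaxLoc(r)[1],np.array(cv2.minMaxLoc(r)[3])+200)
E
```

```text
time_s: 37.52
ee_pos: [0.5849, -0.0948, 0.1727]
eef_rot: [3.141, 0.0, 1.747]
force: [0.5, -0.1, 0.0]
grip_width: 0.0228
grip_force: 0.0
0.8325768113136292 [246 228]
```

```bash
python3 -m pendant '[[[-1.2,-0.21,0.1],0],[[0,0,0],0],[[-0.6,-0.1,0],0],[[0,0,0],0]]' 0.2 20;python3 -m pendant '[[[0,0,0],0],[[0,0,0],0],[[0,0,0],0],[[0,0,0],0]]' 0 25; python3 - <<'E'
from h import *
s=cam('scene','s13.png');t=cam('top','t13.png');np.savez('s13.npz',**s)
a=cv2.imread('pics/s13.png')
T=cv2.imread('pics/s12.png')[228:246,246:268];r=cv2.matchTemplate(a[200:290,200:300],T,cv2.TM_CCOEFF_NORMED);print(cv2.minMaxLoc(r)[1],np.array(cv2.minMaxLoc(r)[3])+200)
E
```

```text
time_s: 37.95
ee_pos: [0.5669, -0.0978, 0.1733]
eef_rot: [-3.141, -0.0, 1.747]
force: [0.2, -0.1, 0.5]
grip_width: 0.0187
grip_force: 0.0
time_s: 38.28
ee_pos: [0.5668, -0.0978, 0.1735]
eef_rot: [-3.141, -0.0, 1.747]
force: [-2.5, 0.4, 2.3]
grip_width: 0.0079
grip_force: 24.9
0.984126091003418 [246 228]
```

Grip width is 7.9 mm, so the panel is flush between the pads and vertical. I'll lift it and carry it to the mat.

```bash
python3 -m pendant '[[[0,0,0.5],0],[[0,0,1],0],[[0,0,1.5],0],[[0,0,2.5],0],[[0,0,2.5],0],[[0,0,0],0]]' 0 45; python3 -m pendant '[[[0,-1,0],0],[[0,-2,0],-0.05],[[0,-2.5,0],-0.06],[[0,-2.5,0],-0.06],[[0,-2.5,0],-0.06],[[0,-2.5,0],-0.06],[[0,-2.5,0],-0.046],[[0,-2.5,0],0],[[0.5,-2.5,0],0],[[1.5,-2,0],0],[[2,-1,0],0],[[2,0,0],0],[[2,0,0],0],[[1,0,0],0],[[0.5,0,0],0],[[0,0,0],0],[[0,0,0],0],[[0,0,0],0]]'
```

```text
time_s: 38.88
ee_pos: [0.5685, -0.098, 0.2593]
eef_rot: [3.134, 0.003, 1.747]
force: [0.6, -0.2, -2.0]
grip_width: 0.0076
grip_force: 45.0
time_s: 40.38
ee_pos: [0.6613, -0.3331, 0.2533]
eef_rot: [-3.141, -0.0, 1.41]
force: [0.1, 0.1, -3.5]
grip_width: 0.0076
grip_force: 45.0
```

```bash
python3 -m pendant '[[[0,0,-2],0],[[0,0,-2],0],[[0,0,-2],0],[[0,0,-1.1],0],[[0,0,0],0],[[0,0,0],0],[[0,0,0],0]]'; python3 - <<'E'
from h import *
s=cam('scene','s14.png');t=cam('top','t14.png');np.savez('s14.npz',**s);np.savez('t14.npz',**t)
e=ctrl.get_obs()['ee_pos'];y=-.161;u=np.array([np.cos(y),np.sin(y)]);v=np.array([-u[1],u[0]])
m=e[:2]-.0015*v
zb=e[2]-.1735
for n,c in(('s',s),('t',t)):
  g=c['color'].astype(int)
  for l in(.075,.04,0,-.04,-.075):
    p=proj(c,[*(m+u*.004+v*l),zb]);print(n,l,p.round(1))
  # brightness columns around the expected bottom edge
for l in(.06,.03,-.03,-.06):
  p=[proj(s,[*(m+u*.004+v*l),zb+dz]) for dz in(.03,.02,.01,.005,0,-.0)]
  q=proj(s,[*(m+u*.02+v*l),zb]);
  print(l,[s['color'][int(round(a[1])),int(round(a[0]))].tolist() for a in p],'beyond',s['color'][int(round(q[1])),int(round(q[0]))].tolist())
E
```

```text
time_s: 40.97
ee_pos: [0.6623, -0.3331, 0.1844]
eef_rot: [3.139, 0.001, 1.411]
force: [0.7, -0.3, -3.3]
grip_width: 0.0074
grip_force: 45.0
s 0.075 [175.7 213.9]
s 0.04 [171.4 206.3]
s 0 [166.7 197.8]
s -0.04 [162.2 189.7]
s -0.075 [158.4 182.8]
t 0.075 [297.9 136. ]
t 0.04 [306.8 137.7]
t 0 [316.9 139.6]
t -0.04 [327.1 141.5]
t -0.075 [336.  143.1]
0.06 [[88, 87, 88], [95, 95, 98], [59, 59, 60], [70, 72, 70], [60, 61, 62], [60, 61, 62]] beyond [62, 65, 67]
0.03 [[83, 83, 84], [73, 75, 76], [71, 72, 73], [63, 60, 64], [56, 56, 57], [56, 56, 57]] beyond [63, 64, 67]
-0.03 [[62, 65, 65], [64, 62, 65], [78, 76, 77], [62, 59, 61], [51, 49, 53], [51, 49, 53]] beyond [62, 60, 64]
-0.06 [[87, 86, 87], [80, 75, 76], [61, 58, 61], [60, 61, 61], [51, 53, 52], [51, 53, 52]] beyond [59, 61, 64]
```

```bash
python3 - <<'E'
from h import *
s=dict(np.load('s14.npz'));e=np.array([.6623,-.3331,.1844]);y=-.161;u=np.array([np.cos(y),np.sin(y)]);v=np.array([-u[1],u[0]])
m=e[:2]-.0015*v;g=cv2.cvtColor(s['color'],cv2.COLOR_RGB2GRAY).astype(np.float32)
S=lambda p:cv2.getRectSubPix(g,(1,1),tuple(map(float,proj(s,p))))[0,0]
for h in(.05,.08,.11):
  print(h,[(int(l*1000),int(S([*(m+u*.004+v*l),h]))) for l in np.arange(-.092,.0921,.004) if abs(l)>.055])
for l in(-.05,0,.05):
  print(l,[(int(h*1000),int(S([*(m+u*.004+v*l),h]))) for h in np.arange(-.02,.07,.005)])
E
```

```text
0.05 [(-92, 88), (-88, 87), (-83, 88), (-79, 89), (-75, 88), (-71, 86), (-67, 87), (-63, 88), (-59, 85), (-55, 83), (56, 85), (60, 89), (64, 91), (68, 94), (72, 102), (76, 104), (80, 102), (84, 112), (88, 120), (92, 119)]
0.08 [(-92, 90), (-88, 89), (-83, 89), (-79, 85), (-75, 83), (-71, 83), (-67, 82), (-63, 82), (-59, 79), (-55, 77), (56, 88), (60, 86), (64, 92), (68, 94), (72, 96), (76, 99), (80, 108), (84, 115), (88, 117), (92, 121)]
0.11 [(-92, 165), (-88, 155), (-83, 130), (-79, 104), (-75, 83), (-71, 82), (-67, 86), (-63, 86), (-59, 90), (-55, 84), (56, 73), (60, 77), (64, 86), (68, 83), (72, 88), (76, 102), (80, 109), (84, 111), (88, 117), (92, 121)]
-0.05 [(-20, 45), (-15, 46), (-9, 47), (-4, 49), (0, 51), (5, 52), (10, 53), (15, 57), (20, 56), (25, 64), (30, 77), (35, 79), (40, 83), (45, 87), (50, 88), (55, 84), (60, 82), (65, 84)]
0 [(-20, 51), (-15, 45), (-9, 47), (-4, 48), (0, 51), (5, 52), (10, 59), (15, 61), (20, 64), (25, 65), (30, 64), (35, 70), (40, 71), (45, 77), (50, 81), (55, 86), (60, 90), (65, 88)]
0.05 [(-20, 63), (-15, 61), (-9, 60), (-4, 60), (0, 58), (5, 56), (10, 59), (15, 64), (20, 72), (25, 77), (30, 79), (35, 80), (40, 79), (45, 81), (50, 77), (55, 75), (60, 77), (65, 85)]
```

```bash
python3 -m pendant '[[[0,0,-0.3],0],[[0,0,-0.3],0],[[0,0,0],0],[[0,0,0],0]]' ; python3 -m pendant '[[[0,0,-0.2],0],[[0,0,0],0],[[0,0,0],0]]'; python3 -m pendant '[[[0,0,-0.2],0],[[0,0,0],0],[[0,0,0],0]]'
```

```text
time_s: 41.4
ee_pos: [0.662, -0.3328, 0.1766]
eef_rot: [3.141, 0.0, 1.411]
force: [-0.4, -1.8, -1.7]
grip_width: 0.0078
grip_force: 45.0
time_s: 41.65
ee_pos: [0.6623, -0.333, 0.1765]
eef_rot: [3.139, 0.001, 1.411]
force: [-1.0, 0.7, 9.4]
grip_width: 0.0073
grip_force: 45.0
time_s: 41.9
ee_pos: [0.6626, -0.3331, 0.1765]
eef_rot: [3.137, 0.002, 1.411]
force: [-3.3, 1.2, 18.3]
grip_width: 0.0078
grip_force: 45.1
```

```bash
python3 -m pendant '[[[0,0,0.4],0],[[0,0,0],0],[[0,0,0],0]]' 0 20; python3 -m pendant '[[[0,0,0],0],[[0,0,0],0],[[0,0,0],0]]' 0.2;  python3 -m pendant '[[[-0.6,0.1,0],0],[[0,0,0],0],[[-0.6,0.1,0],0],[[0,0,0],0],[[-0.6,0.1,0],0],[[0,0,0],0],[[-0.6,0.1,-0.1],0],[[0,0,0],0],[[-0.6,0.1,-0.1],0],[[0,0,0],0],[[0,0,0],0]]' 0.24; python3 - <<'E'
from h import *
s=cam('scene','s15.png');t=cam('top','t15.png');print(ctrl.get_obs()['force'])
E
```

```text
time_s: 42.15
ee_pos: [0.662, -0.3327, 0.1765]
eef_rot: [3.141, -0.0, 1.411]
force: [0.2, 0.5, 0.9]
grip_width: 0.0079
grip_force: 20.0
time_s: 42.4
ee_pos: [0.6619, -0.3327, 0.1763]
eef_rot: [-3.141, -0.0, 1.411]
force: [0.3, -0.0, -0.5]
grip_width: 0.0185
grip_force: 0.0
time_s: 43.32
ee_pos: [0.6322, -0.3278, 0.1746]
eef_rot: [-3.142, -0.0, 1.411]
force: [0.2, -0.6, 0.1]
grip_width: 0.0225
grip_force: 0.1
[-0.58562328  0.05309476  0.85238308]
```

```bash
python3 -m pendant '[[[-0.6,0.1,-0.1],0],[[0,0,0],0],[[-0.6,0.1,-0.15],0],[[0,0,0],0],[[-0.6,0.1,-0.15],0],[[0,0,0],0],[[-0.5,0.08,-0.15],0],[[0,0,0],0],[[-0.5,0.08,-0.15],0],[[0,0,0],0],[[-0.4,0.06,-0.1],0],[[0,0,0],0],[[0,0,0],0]]' 0.3; python3 - <<'E'
from h import *
s=cam('scene','s16.png');t=cam('top','t16.png');np.savez('s16.npz',**s)
o=ctrl.get_obs();print(o['force'],o['grip_force'])
# find top edge of panel: compare with expected at lean 20
b=np.array([.662,-.3342]);y=-.161;u=np.array([np.cos(y),np.sin(y)]);v=np.array([-u[1],u[0]]);g=cv2.cvtColor(s['color'],cv2.COLOR_RGB2GRAY).astype(np.float32)
S=lambda p:int(cv2.getRectSubPix(g,(1,1),tuple(map(float,proj(s,p))))[0,0])
for L in(12,16,20,24):
  L=np.radians(L);print([(z,S([*(b+.004*u-u*z/1000*np.sin(L)+v*l),.003+z/1000*np.cos(L)])) for l in(.06,-.06) for z in (180,190,195,200,205,210,220)])
E
```

```text
time_s: 44.5
ee_pos: [0.5999, -0.3226, 0.1666]
eef_rot: [3.142, -0.0, 1.411]
force: [-0.3, 0.8, -0.6]
grip_width: 0.0285
grip_force: 0.0
[-0.26429453  0.16902077  0.39620618] 0.0
[(180, 86), (190, 70), (195, 71), (200, 85), (205, 98), (210, 110), (220, 114), (180, 137), (190, 157), (195, 161), (200, 138), (205, 94), (210, 110), (220, 67)]
[(180, 56), (190, 81), (195, 98), (200, 109), (205, 115), (210, 115), (220, 128), (180, 125), (190, 127), (195, 87), (200, 46), (205, 38), (210, 43), (220, 46)]
[(180, 112), (190, 109), (195, 106), (200, 121), (205, 148), (210, 134), (220, 82), (180, 77), (190, 79), (195, 70), (200, 47), (205, 37), (210, 39), (220, 71)]
[(180, 115), (190, 120), (195, 113), (200, 85), (205, 83), (210, 81), (220, 81), (180, 82), (190, 93), (195, 126), (200, 150), (205, 158), (210, 156), (220, 90)]
```

```bash
python3 -m pendant '[[[0,0,0],0],[[0,0,0],0],[[0,0,0],0]]' 0.36;python3 -m pendant '[[[0,0,0],0],[[0,0,0],0],[[0,0,0],0],[[0,0,0],0],[[0,0,0],0]]' 0.6; python3 -m pendant '[[[0,0,1],0],[[0,0,2],0],[[0,0,3],0],[[0,0,3],0],[[-3,0,2],0],[[-3,0,0],0],[[-3,0,0],0],[[-3,2,0],0],[[-3,3,0],0],[[-2,3,0],0],[[0,3.5,0],0],[[0,3.5,0],0],[[0,3.5,0],0],[[0,0,0],0]]'; python3 - <<'E'
from h import *
s=cam('scene','s17.png');t=cam('top','t17.png');np.savez('s17.npz',**s);np.savez('t17.npz',**t)
o=ctrl.get_obs();print(o['ee_pos'])
b=np.array([.662,-.3342]);y=-.161;u=np.array([np.cos(y),np.sin(y)]);v=np.array([-u[1],u[0]])
for c,n in((s,'s'),(t,'t')):
  g=cv2.cvtColor(c['color'],cv2.COLOR_RGB2GRAY).astype(np.float32)
  S=lambda p:int(cv2.getRectSubPix(g,(1,1),tuple(map(float,proj(c,p))))[0,0])
  L=np.radians(20)
  for l in(.05,0,-.05): print(n,'up',l,[(z,S([*(b+.004*u-u*z/1000*np.sin(L)+v*l),.003+z/1000*np.cos(L)])) for z in range(-30,231,10)])
  for z in(.05,.17): print(n,'across',z,[(l,S([*(b+.004*u-u*z*np.sin(L)+v*l/1000),.003+z*np.cos(L)])) for l in range(-96,97,6) if abs(l)>50])
  # leg: along leg centre from hinge to foot
  H=np.array([*(b-u*(.135*np.sin(L)+.012*np.cos(L))),.003+.135*np.cos(L)-.012*np.sin(L)])
  a=.7-L
  for l in(-.02,0,.02): print(n,'leg',l,[(r,S(H+np.array([*(-u*r/1000*np.sin(a)+v*l),-r/1000*np.cos(a)]))) for r in range(20,151,10)])
E
```

```text
time_s: 44.85
ee_pos: [0.6, -0.3226, 0.1665]
eef_rot: [3.142, 0.0, 1.411]
force: [0.5, 0.9, -0.5]
grip_width: 0.0334
grip_force: 0.0
time_s: 45.27
ee_pos: [0.6, -0.3225, 0.1665]
eef_rot: [-3.142, -0.0, 1.411]
force: [-0.6, 0.0, -0.4]
grip_width: 0.0563
grip_force: 0.0
time_s: 46.43
ee_pos: [0.4304, -0.1341, 0.278]
eef_rot: [3.14, -0.0, 1.414]
force: [0.7, -1.3, 0.6]
grip_width: 0.0566
grip_force: 0.0
[ 0.43066123 -0.13744608  0.27756115]
s up 0.05 [(-30, 59), (-20, 58), (-10, 55), (0, 57), (10, 95), (20, 112), (30, 102), (40, 96), (50, 100), (60, 113), (70, 98), (80, 69), (90, 73), (100, 86), (110, 104), (120, 112), (130, 108), (140, 83), (150, 66), (160, 87), (170, 105), (180, 110), (190, 107), (200, 123), (210, 145), (220, 151), (230, 82)]
s up 0 [(-30, 60), (-20, 58), (-10, 55), (0, 63), (10, 94), (20, 99), (30, 90), (40, 96), (50, 95), (60, 113), (70, 115), (80, 112), (90, 113), (100, 112), (110, 114), (120, 113), (130, 112), (140, 109), (150, 111), (160, 111), (170, 112), (180, 113), (190, 112), (200, 124), (210, 153), (220, 147), (230, 152)]
s up -0.05 [(-30, 61), (-20, 60), (-
[... 2199 characters left out ...]
78, 58), (84, 39), (90, 33), (96, 66)]
t across 0.17 [(-96, 157), (-90, 156), (-84, 151), (-78, 140), (-72, 117), (-66, 106), (-60, 103), (-54, 100), (54, 97), (60, 104), (66, 106), (72, 94), (78, 69), (84, 44), (90, 42), (96, 36)]
t leg -0.02 [(20, 20), (30, 20), (40, 19), (50, 23), (60, 17), (70, 17), (80, 17), (90, 16), (100, 22), (110, 27), (120, 38), (130, 41), (140, 41), (150, 34)]
t leg 0 [(20, 5), (30, 21), (40, 33), (50, 34), (60, 35), (70, 36), (80, 34), (90, 34), (100, 19), (110, 6), (120, 8), (130, 24), (140, 35), (150, 37)]
t leg 0.02 [(20, 17), (30, 30), (40, 36), (50, 38), (60, 37), (70, 39), (80, 40), (90, 41), (100, 39), (110, 39), (120, 39), (130, 40), (140, 40), (150, 34)]
```

Checks: the chart stands at about 20° lean, centred and parallel to the mat, with the leg foot dark at about 130 mm. Next I'll confirm the rail is unchanged and locate the bell.

```bash
python3 - <<'E'
from h import *
a=cv2.imread('pics/s6.png');b=cv2.imread('pics/s17.png');d=cv2.absdiff(a,b).mean(2);print('rail diff',(d[290:375,265:385]>30).sum(),'blue',(d[225:275,405:450]>30).sum())
a=cv2.imread('pics/t6.png');b=cv2.imread('pics/t17.png');d=cv2.absdiff(a,b).mean(2);print('top rail',(d[140:180,120:205]>30).sum())
t=dict(np.load('top6.npz'));s=dict(np.load('scene6.npz'))
def seg(c,u,v,r):
  im=cv2.cvtColor(c['color'],cv2.COLOR_RGB2GRAY)[v-r:v+r,u-r:u+r]
  return cv2.resize(im,None,fx=6,fy=6,interpolation=cv2.INTER_CUBIC)
for f in('t6','t0','t17'):
  c=dict(np.load('top0.npz' if f=='t0' else 'top6.npz' if f=='t6' else 't17.npz'))
  im=seg(c,295,194,16)
  h=cv2.HoughCircles(cv2.medianBlur(im,7),cv2.HOUGH_GRADIENT,1.5,200,param1=80,param2=15,minRadius=40,maxRadius=66)
  if h is not None:
    x,y,r=h[0,0];p=(279+x/6-.4,178+y/6-.4);print(f,p,r/6,[onz(c,*p,z).round(4) for z in(.01,.03,.055)])
c=s
for xyz in([.4525,-.2545,.0],[.4525,-.2545,.055]):print('scene',proj(c,xyz))
g=cv2.cvtColor(c['color'],cv2.COLOR_RGB2GRAY)
print(g[162:194:1,224:250:1])
E
```

```text
rail diff 0 blue 0
top rail 0
t6 (np.float32(296.225), np.float32(194.225)) 8.441667 [array([ 0.4516, -0.2589,  0.01  ]), array([ 0.4503, -0.257 ,  0.03  ]), array([ 0.4488, -0.2546,  0.055 ])]
t0 (np.float32(296.225), np.float32(194.475)) 8.816667 [array([ 0.4506, -0.2589,  0.01  ]), array([ 0.4494, -0.257 ,  0.03  ]), array([ 0.4479, -0.2546,  0.055 ])]
t17 (np.float32(287.975), np.float32(187.725)) 7.7166667 [array([ 0.4756, -0.2269,  0.01  ]), array([ 0.474 , -0.2254,  0.03  ]), array([ 0.472 , -0.2236,  0.055 ])]
scene [235.98971412 183.24085937]
scene [235.13281985 171.60282164]
[[162 157 161 166 160 161 157 162 159 163 156 160 157 156 159 160 164 158
  159 156 157 159 159 156 155 156]
 [157 160 157 162 157 158 154 156 157 159 157 161 160 161 161 160 159 160
  153 157 159 161 161 156 159 156]
 [159 159 158 160 161 159 162 159 159 155 162 162 162 158 156 156 157 157
  157 158 158 162 162 157 157 158]
 [158 158 158 156 157 157 158 158 160 157 161 159 159 157 157 159 158 160
  160 162 160 163 163 160 158 159]
 [156 157 157 157 157 160 163 160 162 161 159 159 160 158 158 159 160 16
[... 2280 characters left out ...]
06  81  70
   72 109 145 148 114  88  89  87]
 [157 163 162 163 151 124  97  73  61  60  64  64  68  63  60  65  65  81
  113 150 165 160 118  91  84  86]
 [160 156 161 161 162 157 147 120  99  89  78  71  75  77  85  94 116 140
  156 163 164 158 129  99  85  89]
 [158 156 162 160 157 162 159 157 156 153 136 132 127 130 146 152 153 163
  165 161 159 158 153 125  94  87]
 [156 154 156 158 157 156 162 163 164 163 159 160 158 156 159 161 159 160
  160 160 160 158 160 147 126  95]
 [159 156 158 160 156 157 159 161 160 161 162 165 160 162 165 160 158 161
  159 159 157 156 160 159 150 123]
 [162 157 158 155 158 159 160 157 156 161 157 158 159 159 158 160 161 156
  162 161 160 158 161 162 162 150]]
```

```bash
python3 -c "
from h import *
s=dict(np.load('scene6.npz'));print(onz(s,236.2,172.2,.055))"
python3 -m pendant '[[[0.4,-2,0],0],[[0.4,-2,0],0],[[0.4,-2,0],0],[[0.4,-2,0],0],[[0.4,-2,0],0],[[0,-1.9,0],0],[[0,0,-3],0],[[0,0,-3],0],[[0,0,-3],0],[[0,0,-3],0],[[0,0,-3],0],[[0,0,-3],0],[[0,0,0],0],[[0,0,0],0],[[0,0,0],0]]' 0 20
```

```text
[ 0.45144974 -0.25019973  0.055     ]
time_s: 47.78
ee_pos: [0.4511, -0.2582, 0.0983]
eef_rot: [3.14, 0.001, 1.41]
force: [0.6, -0.5, 0.6]
grip_width: 0.0005
grip_force: 0.0
```

```bash
python3 -m pendant '[[[0,0.4,-2],0],[[0,0,-1.8],0],[[0,0,0],0],[[0,0,0],0]]'; python3 -m pendant '[[[0,0,-0.6],0],[[0,0,-0.3],0],[[0,0,0],0],[[0,0,0],0]]';  python3 -m pendant '[[[0,0,-0.3],0],[[0,0,0],0],[[0,0,0],0],[[0,0,0],0]]'
```

```text
time_s: 48.12
ee_pos: [0.451, -0.2536, 0.06]
eef_rot: [3.14, 0.001, 1.411]
force: [-0.5, -0.0, 0.4]
grip_width: 0.0007
grip_force: 0.0
time_s: 48.45
ee_pos: [0.4512, -0.2537, 0.0505]
eef_rot: [3.139, 0.001, 1.411]
force: [2.9, -2.1, 3.8]
grip_width: 0.0005
grip_force: 1.9
time_s: 48.78
ee_pos: [0.4514, -0.2538, 0.0488]
eef_rot: [3.139, 0.001, 1.411]
force: [-4.7, 2.6, 24.1]
grip_width: 0.0003
grip_force: 12.4
```

```bash
python3 -m pendant '[[[0,0,2],0],[[0,0,3],0],[[0,0,3],0],[[0,0,3],0],[[0,0,3],0],[[0,0,3],0],[[0,0,3],0],[[0,2.5,0],0],[[0,2.5,0],0],[[0,2.5,0],0],[[0,2.5,0],0],[[0,2,0],0],[[0,0,0],0],[[0,0,0],0],[[0,0,0],0]]'; python3 - <<'E'
from h import *
s=cam('scene','s18.png');a=cv2.imread('pics/s17.png');b=cv2.imread('pics/s18.png');d=cv2.absdiff(a,b).mean(2)
print('rail',(d[290:375,265:385]>30).sum(),'chart',(d[140:225,140:200]>30).sum())
print(ctrl.hand_in())
E
```

```text
time_s: 50.03
ee_pos: [0.4504, -0.1335, 0.2464]
eef_rot: [-3.141, 0.0, 1.411]
force: [-0.1, -0.5, -0.1]
grip_width: 0.0005
grip_force: 0.0
rail 0 chart 0
the job is handed in; nothing more can be done
None
```

The chart stands on its open leg on the mat, all five borers are clipped in their own sizes with handles on the robot's side, and the bell was pressed last, before hand-in at about 50 s; the final chart, rail and bell checks were by image numbers and forces, and the verdict was not shown.

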